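# Put the texture stamps away in their cam-locked rack

## Robot

A 6-joint arm with a two-finger parallel gripper is mounted at the origin on the work surface. World frame = base frame: x ahead of the robot, y to its left, z up, the work surface at z = 0. Lengths are in m, angles in rad, forces in N, time in s.
With the tool pointing down it reaches from about 0.25 to 0.725 m from the base axis. Payload 4 kg.
Tool frame: the origin (TCP) lies midway between the tips of the shut fingers; the grasp point (between the pads) lies 19 mm behind it; z points along the fingers, y is the direction in which the jaws open and shut (so a half turn about z gives the same grasp; the last joint's range is limited). The gripper opens to 85 mm and grips with 20 to 120 N. Pads are 22 mm wide; open, the fingers measure 114 mm over their backs; the gripper's body (76 mm by 85 mm) begins 54 mm behind the grasp point. The pads swing forward as they close: fully open they stand 13 mm farther back than shut.
Start: joints at [1.111, 0.241, 0.005, 1.335, 0, 1.571], TCP at [0.222, 0.448, 0.231] pointing down, gripper open.
Joint ranges: [-2.72, 2.72], [-1.05, 1.87], [-1.09, 1.28], [-1.99, 2.15], [-1.42, 1.44], [-3.14, 3.14]. Speed limits (rad/s): [2.79, 2.79, 3.14, 3.14, 3.14, 3.14].

## Interface

Orientations are given as a unit quaternion [x, y, z, w].
In Python, from workcell import get_obs, camera, camera_model, job_done, masks_of gives the robot as it stands.
- The arm moves only by the tool jog_arm, never from a script. Its argument "deltas" is a list that holds one entry, the list of rows, each a list of 7 numbers: the shift along the tool's x, y, z in mm, then the turn, a rotation vector about the tool's x, y, z in degrees, then the finger opening in mm, from 0 to 85.4. A call has 1 to 5 rows; each row shifts and turns the pose as measured when the row begins, along the tool's axes as they then stand; what a row does not reach is not made up. A row lasts 1/10 s, in which the tool goes at most 50 mm and 8.59 degrees, less where a joint would pass 70% of its speed; a pose out of reach is approached as far as the arm can. A call with a gripper value outside its range is refused whole. The fingers move at their own pace and stop on an object; the grip force is fixed at half the most. Time passes only in rows, so rows that do not move let the fingers close. It gives the time, the measured TCP pose, the force and the opening at its end, in the units of the state.
- get_obs(): the state, without advancing time (a new reading comes with each control period).
- camera(name): name is "side" or "top"; returns the picture (420x560x3 uint8, red, green, blue); there is no depth.
- camera_model(name): a dict with "fovy" (degrees; the focal length in pixels is half the picture's height over the tangent of half this angle, whatever the lens; pixels are square), "cx", "cy" (the principal point, pixels), "pose" (4x4, takes a point from camera to world coordinates). Camera axes: x right, y down, z forward; pixel columns grow to the right and rows downward; lengths in m; the calibration is good to about 2 mm. A picture is of the moment at which its call begins. camera_model takes no time and is no camera call.
- job_done(): hands the job in, once; it reports no verdict.
Trained networks look in the newest picture that a camera, given by its name, has taken for a name from the list of things; names that differ only in an ending like _2 or _b are one class to them, and where a whole thing is asked for, a point or a joint stands for the part that bears it (a point fixed in the world has none). Each returns a list of dicts, best first, with "conf" (0 to 1); they miss things now and then, are a little off and sometimes report something else, mostly with a low value. They report only what shows in the picture. A call takes as long as a camera call. They do not tell look-alikes from the thing itself.
- masks_of(target, camera): "pixels" (420x560 bool, what is visible of it) and "at" ([column, row] in pixels, amid what is visible of it).
The state is a dict: "clock": time; "joint_pos": joint angles; "joint_vel": joint speeds; "tau": joint torques, N m; "eef_pos": TCP position; "tool_rot": TCP orientation; "ft_force": force on the tool from outside, world axes, zero at the start; "ft_torque": the same for the moment, N m; "grip_width": finger opening in m.
Only numpy, scipy, OpenCV 4.12 (cv2) and the standard library are available. Lean on these libraries where they do the work, as an engineer would, in place of code of your own. Each camera call takes 0.05 s, during which the arm holds its last target. There are 200 camera calls.

## Task

Class is over: put the texture stamps away in their rack. First turn the cam so that the clamp bar draws right back from the bays, then load every stamp on the table into the bay of its own colour, its edge nearest the robot tucked under the fixed lip and the opposite edge lowered until the stamp lies flat on the bay floor; when all are in, turn the cam until its red-dotted high point bears squarely on the sprung bar, so that the bar locks them in. Leave everything else on the table where it is.

Things in the scene. Friction and masses are not known exactly. Their poses are not given: they have to be found in the camera images.
- rack: Plywood stamp rack fixed to the table, 215 x 262 mm. Origin on the table under the middle bay's centre; +x points away from the robot (within 0.25 rad), y along the row of bays, z up. Three bays, centres 82 mm apart, each 106 mm long (x -53 to +53 mm) and 74 mm wide between dividers 8 mm high; floor 12 mm above the table, coloured, as is the lip's top.
- lip (a point): Middle of the fixed lip's free edge, at its underside (rack x -39 mm, 26 mm above the table). The lip runs along all bays on the robot's side, overhangs them by 14 mm and is 6 mm thick; behind it a wall at x -53 mm. Gap under it: 14 mm. A 100 mm stamp cannot go straight down: tuck its near edge under, far edge raised about 15 degrees, then lower.
- sill (a point): Middle of the top inner edge of the sill that closes the far end of the bays (rack x 53 mm, 18 mm above the table): it rises 6 mm above the bay floor and is 6 mm thick. Stamps lie between it and the wall under the lip.
- cam_grip (a point): Point on the cam's upright turning axis (rack x 104 mm, y 0), 60 mm above the table: grasp height on the black grip bar that stands on the cam (72 mm long, 16 mm thick, 36 to 72 mm above the table). Its x axis runs along the grip bar towards its red dot, which marks the cam's high point.
- cam (a joint): Angle (rad) of the orange eccentric cam, disc radius 28 mm, 9 mm off its axis; grows anticlockwise seen from above. 0: red dot points along rack +x, away from the bar (released); 3.14: it points at the bar, along rack -x (locked). Stops at -0.25 and 3.9. It stays where it is left; under 0.1 N m turns it.
- bar (a joint): Travel (m) of the aluminium clamp bar, 250 mm long, 24 to 32 mm above the table. 0: back, front edge at rack x 60 mm, clear of the bays; 0.018: forward, front edge at x 42 mm, over the stamps' far edges. The cam pushes it by 9 mm x (1 - cos(cam angle)); a 2 to 4 N spring returns it against the cam. It starts part-way forward.
- bay_red (a point): Centre of the floor of the red bay, 12 mm above the table; axes as the rack's.
- stamp_red: Texture stamp of the red set (in some runs absent): plywood plate 100 (x) x 64 (y) x 8 mm with a red upright grip rib on its middle, 56 (x) x 20 (y) mm and 40 mm tall, so its top is 48 mm above the underside. Origin at the centre of the plate's underside, x along its length, z up through the rib. About 0.14 kg. The two ends are alike: it may go in either way round. Lies loose on the table on its plate.
- bay_yellow (a point): Centre of the floor of the yellow bay, 12 mm above the table; axes as the rack's.
- stamp_yellow: Texture stamp of the yellow set (in some runs absent): plywood plate 100 (x) x 64 (y) x 8 mm with a yellow upright grip rib on its middle, 56 (x) x 20 (y) mm and 40 mm tall, so its top is 48 mm above the underside. Origin at the centre of the plate's underside, x along its length, z up through the rib. About 0.14 kg. The two ends are alike: it may go in either way round. Lies loose on the table on its plate.
- bay_blue (a point): Centre of the floor of the blue bay, 12 mm above the table; axes as the rack's.
- stamp_blue: Texture stamp of the blue set (in some runs absent): plywood plate 100 (x) x 64 (y) x 8 mm with a blue upright grip rib on its middle, 56 (x) x 20 (y) mm and 40 mm tall, so its top is 48 mm above the underside. Origin at the centre of the plate's underside, x along its length, z up through the rib. About 0.14 kg. The two ends are alike: it may go in either way round. Lies loose on the table on its plate.
- mug: Green enamel mug, radius 42 mm, 85 mm high; origin at the centre of its underside. A bystander, to be left where it is.
- tub: Clear plastic tub with white lid, radius 55 mm, 120 mm high; origin at the centre of its underside. A bystander, to be left where it is.
- clay_cup: Clay beaker, radius 37 mm, 88 mm high; origin at the centre of its underside. A bystander, to be left where it is.
- rib: Wooden potter's rib, 130 x 28 x 8 mm, flat on the table; origin at the centre of its underside. A bystander, to be left where it is.
- cutter: Steel ring cutter, radius 40 mm, 25 mm high; origin at the centre of its underside. A bystander, to be left where it is.
- wedge: Cork sanding block, 90 x 45 x 30 mm; origin at the centre of its underside. A bystander, to be left where it is.
- blocks: White plastic box, 120 x 160 x 60 mm; origin at the centre of its underside. A bystander, to be left where it is.
Things that resemble listed ones, but are neither listed nor needed, are in the scene too. Leave any pink look-alike of the stamp_red alone. What is shaped like the stamp_yellow but purple is not meant.

How it is judged:
On the way, in this order (a step that is already met when the one before it is completed fails the run):
1. the cam is turned so that the clamp bar is drawn back (bar travel under 4 mm) (value of joint bar below 0.004 m), for 0.2 s.
2. with the bar drawn back (under 6 mm), every stamp present lies tucked and flat in the bay of its colour (value of joint bar below 0.006 m and x of stamp_red in the frame of bay_red between -0.007 and 0.007 m and y of stamp_red in the frame of bay_red between -0.008 and 0.008 m and z of stamp_red in the frame of bay_red between -0.003 and 0.003 m and angle between each of stamp_red, stamp_yellow, stamp_blue's own z axis and vertical below 0.06 rad and angle between the x axis of stamp_red and the x axis of bay_red, either way round below 0.16 rad and x of stamp_yellow in the frame of bay_yellow between -0.007 and 0.007 m and y of stamp_yellow in the frame of bay_yellow between -0.008 and 0.008 m and z of stamp_yellow in the frame of bay_yellow between -0.003 and 0.003 m and angle between the x axis of stamp_yellow and the x axis of bay_yellow, either way round below 0.16 rad and x of stamp_blue in the frame of bay_blue between -0.007 and 0.007 m and y of stamp_blue in the frame of bay_blue between -0.008 and 0.008 m and z of stamp_blue in the frame of bay_blue between -0.003 and 0.003 m and angle between the x axis of stamp_blue and the x axis of bay_blue, either way round below 0.16 rad), for 0.2 s.
3. the cam's high point bears on the bar (within 0.35 rad, bar travel over 16.8 mm) (value of joint bar above 0.0168 m and value of joint cam between 2.79 and 3.49 rad), for 0.2 s.
At the end, for the whole second after the job is handed in: Each stamp present at rest in its own colour's bay: within 7 mm along, 8 mm across and 3 mm in height of the bay floor's centre, tilt under 0.06 rad, aligned within 0.16 rad; cam within 0.35 rad of 3.14, bar forward by over 16.8 mm (all of step 3 and x of stamp_red in the frame of bay_red between -0.007 and 0.007 m and y of stamp_red in the frame of bay_red between -0.008 and 0.008 m and z of stamp_red in the frame of bay_red between -0.003 and 0.003 m and angle between each of stamp_red, stamp_yellow, stamp_blue's own z axis and vertical below 0.06 rad and angle between the x axis of stamp_red and the x axis of bay_red, either way round below 0.16 rad and x of stamp_yellow in the frame of bay_yellow between -0.007 and 0.007 m and y of stamp_yellow in the frame of bay_yellow between -0.008 and 0.008 m and z of stamp_yellow in the frame of bay_yellow between -0.003 and 0.003 m and angle between the x axis of stamp_yellow and the x axis of bay_yellow, either way round below 0.16 rad and x of stamp_blue in the frame of bay_blue between -0.007 and 0.007 m and y of stamp_blue in the frame of bay_blue between -0.008 and 0.008 m and z of stamp_blue in the frame of bay_blue between -0.003 and 0.003 m and angle between the x axis of stamp_blue and the x axis of bay_blue, either way round below 0.16 rad and linear speed of each of stamp_red, stamp_yellow, stamp_blue below 0.02 m/s); the robot touches nothing.
It fails at once if a bystander is shoved more than 40 mm or knocked over (distance of any of mug, tub, clay_cup, rib, cutter, wedge, blocks from where it was at the start of the episode above 0.04 m or angle between any of mug, tub, clay_cup, rib, cutter, wedge, blocks's own z axis and vertical above 0.6 rad).
Of stamp_red, stamp_yellow, stamp_blue only 2 to 3 are there at a start; the rules pass over those that are not, and their reading is None.
At some moment in a run one of stamp_red, stamp_yellow, stamp_blue may be knocked a few centimetres aside while the robot is not near it.
Once in a run the grip may slacken for a moment while it holds something.
It also fails if it takes over 210 s, if anything falls off the work surface, if the arm or the gripper's body presses on something with over 40 N, if the wrist force passes 120 N, or if a joint passes its speed limit or range.

## Working session

There is one attempt and no reset: what is moved stays moved. The work goes in short steps, Python scripts to look and compute and a tool call to move; the robot and the scene stay as the last step left them, time stands still between calls to the robot, and variables do not carry over. Pictures are saved under pics/ and viewed, about 12 in all and at most 16, crops included, and the job is handed in when it is done.

Besides the shell and the picture viewer there is one more tool, called after "Emit:" as a command line: name --argument value ..., lists and objects as JSON in quotes. jog_arm: Moves the arm, as the interface text tells. Its arguments: {"type":"object","properties":{"deltas":{"type":"array"}},"required":["deltas"]}

```bash
mkdir -p pics; ls
python3 - <<'E'
from workcell import *
import cv2,numpy as np
print(get_obs())
a=[]
for n in("top","side"):
    im=camera(n); cv2.imwrite(f"pics/{n}0.png",im[:,:,::-1]); m=camera_model(n); print(n,m)
E
```

```text
pics
{'clock': 0.0, 'joint_pos': array([1.11098418e+00, 2.41410356e-01, 3.72877739e-03, 1.33518307e+00,
       1.98269770e-05, 1.57076946e+00]), 'joint_vel': array([ 0.00015681, -0.00024426, -0.00048187, -0.00029596, -0.0013376 ,
       -0.0018692 ]), 'tau': array([-8.05017135e-04, -3.72315681e+01,  2.52408242e+01,  1.68598036e-02,
       -6.79200321e-05, -2.96301916e-07]), 'eef_pos': array([0.22160787, 0.44751202, 0.23041599]), 'tool_rot': array([ 2.27872879e-01,  9.73690342e-01, -1.00468702e-03, -2.45336906e-04]), 'ft_force': array([-0.80084289, -0.38183636, -0.09989617]), 'ft_torque': array([0.07756765, 0.06156422, 0.03251293]), 'grip_width': 0.08541954093756404}
top {'fovy': 42.085299561978715, 'cx': 282.69126781673083, 'cy': 212.24986440689187, 'pose': array([[-0.01174613, -0.99330061,  0.1149605 ,  0.33357368],
       [-0.99992485,  0.01126447, -0.00483857, -0.00209326],
       [ 0.00351118, -0.1150087 , -0.99335828,  1.86389223],
       [ 0.        ,  0.        ,  0.        ,  1.        ]])}
side {'fovy': 46.16735945479303, 'cx': 284.91356236009096, 'cy': 208.8164241844011, 'pose': array([[ 0.86733665, -0.23110954,  0.44081235, -0.1699164 ],
       [-0.49762027, -0.42055421,  0.75862258, -1.24659527],
       [ 0.01006057, -0.87733832, -0.47976687,  0.86256906],
       [ 0.        ,  0.        ,  0.        ,  1.        ]])}
```

View pics/top0.png

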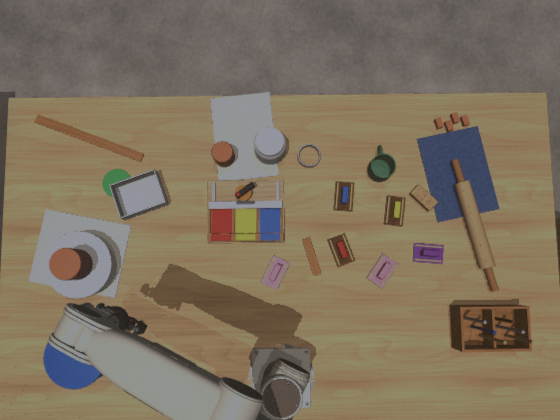

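View pics/side0.png

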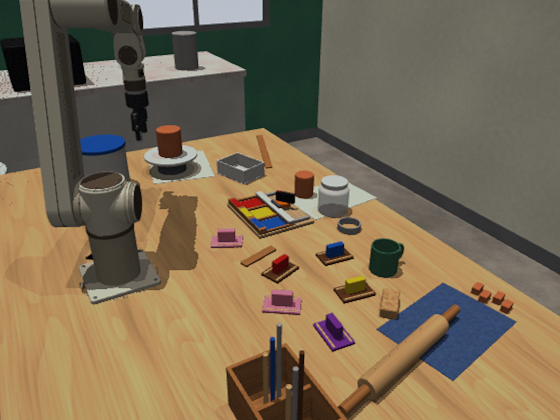

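The top view shows the rack at (245,212) with its bays, left to right, red, yellow and blue, and the cam at (246,190). The stamp candidates are red (342,250), blue (345,196) and yellow (395,211). The pink ones at (276,271) and (382,270) and the purple one at (429,253) are decoys, so I'm leaving those alone. I'll enlarge this area to confirm.

```bash
cat > h.py <<'E'
from workcell import *
import cv2,numpy as np
from scipy.optimize import minimize
from scipy.spatial.transform import Rotation as R
def proj(n,P):
    m=camera_model(n);T=np.linalg.inv(m["pose"]);f=210/np.tan(np.radians(m["fovy"])/2)
    q=np.atleast_2d(P)@T[:3,:3].T+T[:3,3]
    return q[:,:2]/q[:,2:]*f+[m["cx"],m["cy"]]
def ray(n,uv,z):
    m=camera_model(n);f=210/np.tan(np.radians(m["fovy"])/2);T=m["pose"]
    d=T[:3,:3]@np.array([(uv[0]-m["cx"])/f,(uv[1]-m["cy"])/f,1]);o=T[:3,3]
    return o+d*(z-o[2])/d[2]
def box(sx,sy,z0,z1,cx=0,cy=0):
    return np.array([[cx+a*sx/2,cy+b*sy/2,z] for a in(-1,1) for b in(-1,1) for z in(z0,z1)])
PLATE=box(.1,.064,0,.008);RIB=box(.056,.020,.008,.048)
def place(P,x,y,th,z=0): return P@R.from_euler('z',th).as_matrix().T+[x,y,z]
def draw(n,parts,S=1):
    im=np.zeros((420*S,560*S),np.uint8)
    for P in parts:
        h=cv2.convexHull(((proj(n,P)+.5)*S*16-8).astype(np.float32)).astype(np.int32)
        cv2.fillConvexPoly(im,h,255,shift=4)
    return im
def soft(n,parts):
    return cv2.resize(draw(n,parts,4),(560,420),interpolation=cv2.INTER_AREA)/255.
def fit(masks,parts,x0,z=0):
    "masks: {cam:bool}; x0=(x,y,th)"
    def c(p):
        q=[place(P,p[0],p[1],p[2],z) for P in parts]
        return sum(np.abs(soft(n,q)-m).sum()/m.sum() for n,m in masks.items())
    best=min((minimize(c,[x0[0],x0[1],t],method="Nelder-Mead",options=dict(initial_simplex=np.array([[x0[0],x0[1],t],[x0[0]+.01,x0[1],t],[x0[0],x0[1]+.01,t],[x0[0],x0[1],t+.2]]),xatol=1e-4,fatol=1e-4)) for t in x0[2]),key=lambda r:r.fun)
    return best.x,best.fun
E
cat > look.py <<'E'
from h import *
import sys
def stamps(names=("red","yellow","blue"),z=0):
    ims={n:camera(n) for n in("top","side")};out={}
    ref={"red":0,"yellow":27,"blue":115}
    for s in names:
        ms={}
        for n,im in ims.items():
            hsv=cv2.cvtColor(im,cv2.COLOR_RGB2HSV)
            for d in masks_of("stamp_"+s,n):
                p=d["pixels"]&(hsv[...,1]>170)
                hh=hsv[...,0][p].astype(int);dh=np.abs((hh-ref[s]+90)%180-90)
                frac=(dh<10).mean() if len(hh) else 0
                print(s,n,round(d["conf"],2),np.round(d["at"]),d["pixels"].sum(),round(frac,2))
                rib=(dh<10)&(hsv[...,2][p]>70)
                if n not in ms: ms[n]=[]
                ms[n].append((d,frac))
        out[s]=ms
    return ims,out
E
python3 - <<'E'
from look import *
ims,o=stamps()
for t in("rack","cam_grip"):
    for n in ims:
        for d in masks_of(t,n): print(t,n,d["conf"],d["at"],d["pixels"].sum())
t=ims["top"][:,:,::-1]
a=cv2.resize(t[175:250,200:305],None,fx=5.6,fy=5.6,interpolation=cv2.INTER_CUBIC)
b=cv2.resize(t[175:290,260:450],None,fx=3.1,fy=3.1,interpolation=cv2.INTER_CUBIC)[:, :588]
a=cv2.copyMakeBorder(a,0,0,0,0,cv2.BORDER_CONSTANT)
cv2.imwrite("pics/c1.png",a);cv2.imwrite("pics/c2.png",cv2.resize(t[175:290,260:450],None,fx=4,fy=4,interpolation=cv2.INTER_CUBIC))
E
```

```text
red top 0.91 [339. 250.] 571 1.0
red top 0.91 [379. 271.] 561 0
red top 0.61 [271. 272.] 535 0
red side 0.6 [282. 306.] 797 0
red side 0.56 [283. 271.] 575 0.69
red side 0.55 [227. 236.] 515 0
red side 0.2 [272. 211.] 2586 0.23
yellow top 0.91 [426. 252.] 564 0
yellow top 0.73 [394. 209.] 580 0
yellow top 0.66 [311. 150.] 24 0
yellow side 0.93 [332. 332.] 793 0.0
yellow side 0.71 [353. 290.] 701 0.65
blue top 0.83 [342. 197.] 516 0
blue side 0.71 [332. 257.] 587 0.65
rack top 0.87 [245.6, 210.1] 4765
rack top 0.65 [310.6, 255.2] 283
rack top 0.35 [249.0, 203.8] 558
rack side 0.61 [272.9, 212.2] 2482
cam_grip top 0.53 [244.3, 192.1] 239
cam_grip side 0.78 [281.4, 197.2] 291
cam_grip side 0.48 [273.9, 204.6] 275
```

View pics/c1.png

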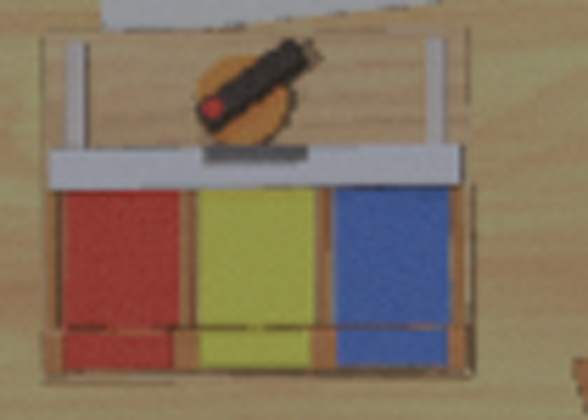

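View pics/c2.png

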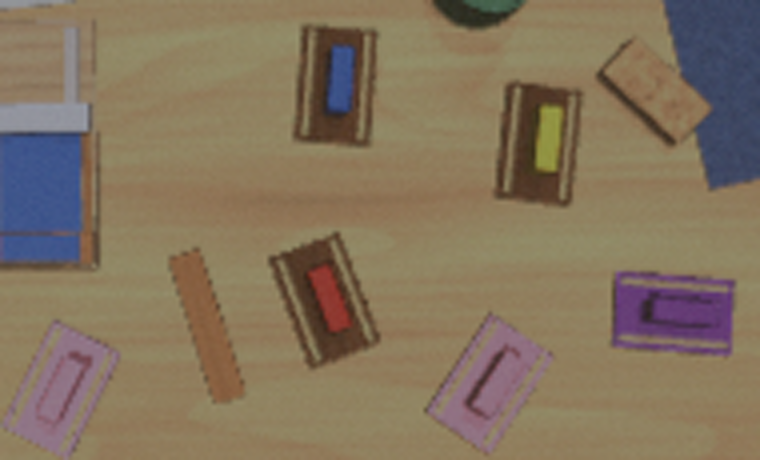

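Crops confirm it. Red is at (342,250), yellow at (396,210) and blue at (345,195), all with dark plywood plates and true-colour ribs. The pink and purple ones are one-colour look-alikes. In the rack crop the cam's red dot points left and down towards the red bay (≈2.1 rad), with the bar part-way forward.

```bash
cat > meas.py <<'E'
from look import *
def rack(im):
    L=cv2.cvtColor(im,cv2.COLOR_RGB2LAB).astype(float);hsv=cv2.cvtColor(im,cv2.COLOR_RGB2HSV).astype(int)
    ref={"red":0,"yellow":30,"blue":112};P={}
    for s,h in ref.items():
        m=(np.abs((hsv[...,0]-h+90)%180-90)<14)&(hsv[...,1]>95);m[:212]=0;m[231:]=0;m[:,:205]=0;m[:,290:]=0
        pts=[]
        for r in range(212,231):
            c=np.where(m[r])[0]
            if len(c)>10: pts.append((np.median(c),r,len(c)))
        pts=np.array(pts);k=np.polyfit(pts[:,1],pts[:,0],1)
        a,b=[ray("top",(np.polyval(k,r),r),.012) for r in(212,231)]
        P[s]=(a,b); d=b-a
        print(s,"line",np.round(a,4),np.round(b,4),"yaw",np.arctan2(-d[1],-d[0]).round(3),"w",pts[:,2].mean())
        # lip line
        g=cv2.cvtColor(im,cv2.COLOR_RGB2GRAY).astype(float);c0=int(np.polyval(k,232))
        prof=g[225:245,c0-8:c0+9].mean(1);i=np.argmin(prof[4:12])+4
        print("  rows",np.round(prof).astype(int).tolist())
    return P
if __name__=="__main__":
    im=camera("top");rack(im)
    ims,o=stamps()
    for s,(u,v,us,vs) in dict(red=(340,250,283,271),yellow=(395,210,353,290),blue=(343,197,332,257)).items():
        ms={}
        for n,(a,b) in dict(top=(u,v),side=(us,vs)).items():
            for d,_ in o[s][n]:
                if np.hypot(d["at"][0]-a,d["at"][1]-b)<8: ms[n]=d["pixels"];break
        c=ray("top",(u,v),.01)
        for k in (["top"],["top","side"]):
            print(s,k,fit({n:ms[n] for n in k if n in ms},[PLATE,RIB],(c[0],c[1],(-.3,0,.4))))
    for d in masks_of("cam_grip","top")[:1]:
        g=cv2.cvtColor(im,cv2.COLOR_RGB2GRAY);hs=cv2.cvtColor(im,cv2.COLOR_RGB2HSV)
        sub=g[178:202,228:262];ys,xs=np.where(sub<60);print("dark",len(xs));p=np.array([xs+228,ys+178],float);
        print(p.mean(1),ray("top",p.mean(1),.072));rr=cv2.minAreaRect(p.T.astype(np.float32));print(rr)
E
python3 meas.py
```

```text
red line [0.5511 0.1938 0.012 ] [0.486  0.1944 0.012 ] yaw -0.009 w 27.210526315789473
  rows [82, 81, 81, 82, 82, 81, 82, 79, 77, 87, 81, 82, 81, 81, 81, 82, 96, 119, 110, 127]
yellow line [0.5502 0.1158 0.012 ] [0.4851 0.1156 0.012 ] yaw 0.004 w 23.105263157894736
  rows [138, 138, 139, 138, 138, 138, 138, 129, 98, 125, 138, 138, 138, 138, 134, 109, 82, 114, 125, 127]
blue line [0.5493 0.0339 0.012 ] [0.4842 0.0345 0.012 ] yaw -0.009 w 20.0
  rows [85, 85, 85, 85, 86, 85, 85, 85, 83, 86, 85, 85, 85, 85, 87, 86, 81, 100, 128, 129]
red top 0.64 [341. 248.] 546 1.0
red top 0.64 [380. 272.] 551 0
red side 0.91 [281. 270.] 588 0.69
red side 0.74 [389. 306.] 508 0.0
red side 0.62 [281. 306.] 785 0
red side 0.62 [226. 237.] 462 0
yellow top 0.93 [427. 253.] 551 0
yellow top 0.66 [393. 211.] 552 0
yellow top 0.41 [225. 152.] 462 0
yellow side 0.96 [334. 331.] 937 0.0
yellow side 0.63 [253. 259.] 214 0.0
yellow side 0.59 [352. 290.] 686 0.66
yellow side 0.26 [268. 213.] 2561 0.27
blue top 0.92 [343. 197.] 527 0
blue side 0.72 [332. 256.] 502 0.68
red ['top'] (array([ 0.41703606, -0.20645507
[... 1482 characters left out ...]
29, in c
    return sum(np.abs(soft(n,q)-m).sum()/m.sum() for n,m in masks.items())
  File "h.py", line 29, in <genexpr>
    return sum(np.abs(soft(n,q)-m).sum()/m.sum() for n,m in masks.items())
                      ~~~~^^^^^
  File "h.py", line 24, in soft
    return cv2.resize(draw(n,parts,4),(560,420),interpolation=cv2.INTER_AREA)/255.
                      ~~~~^^^^^^^^^^^
  File "h.py", line 20, in draw
    h=cv2.convexHull(((proj(n,P)+.5)*S*16-8).astype(np.float32)).astype(np.int32)
                       ~~~~^^^^^
  File "h.py", line 6, in proj
    m=camera_model(n);T=np.linalg.inv(m["pose"]);f=210/np.tan(np.radians(m["fovy"])/2)
ValueError: time passes only in moves, steps and waits
```

```bash
python3 - <<'E'
s=open('h.py').read()
s=s.replace('def proj','_M={}\ndef cm(n):\n    if n not in _M: _M[n]=camera_model(n)\n    return _M[n]\ndef proj').replace('m=camera_model(n)','m=cm(n)')
open('h.py','w').write(s)
E
cat > meas2.py <<'E'
from look import *
im=camera("top");L=cv2.cvtColor(im,cv2.COLOR_RGB2LAB).astype(float)
cs=[]
for s,c0 in dict(red=221,yellow=245,blue=269).items():
    col=np.median(L[214:228,c0-4:c0+5].reshape(-1,3),0)
    bgw=cv2.resize(L[205:240,200:295],None,fx=8,fy=8,interpolation=cv2.INTER_CUBIC)
    m=np.linalg.norm(bgw-col,axis=2)<28
    w=[]
    for r in range(212,230):
        c=np.where(m[int((r-205+.5)*8)])[0]; c=c[np.abs((c+.5)/8-.5+200-c0)<13]
        w.append(((c.min()+c.max()+1)/16-.5+200,(c.max()-c.min())/8))
    w=np.array(w);k=np.polyfit(range(212,230),w[:,0],1)
    a=ray("top",(np.polyval(k,214),214),.012);b=ray("top",(np.polyval(k,228),228),.012);d=a-b
    print(s,"mid",(a+b).round(4)/2,"yaw",np.arctan2(d[1],d[0]).round(3),"w",w[:,1].mean().round(2)); cs.append((a+b)/2)
g=cv2.cvtColor(im,cv2.COLOR_RGB2GRAY).astype(float)
# lip dark line and bar front edge, subpixel by column
lip=[];bar=[]
for c in list(range(215,228))+list(range(238,252))+list(range(263,276)):
    p=g[229:237,c-1:c+2].mean(1);q=np.clip(np.median(p)-p,2,None)-2
    if q.sum()>6: lip.append((c,(q*np.arange(229,237)).sum()/q.sum()))
    p=g[200:214,c-1:c+2].mean(1);d=np.clip(-np.diff(p),3,None)-3;bar.append((c,(d*(np.arange(200,213)+.5)).sum()/(d.sum()+1e-9)))
for nm,l,z in(("lip",lip,.032),("bar",bar,.032)):
    l=np.array(l);l=l[np.abs(l[:,1]-np.median(l[:,1]))<1.5];k=np.polyfit(l[:,0],l[:,1],1)
    a=ray("top",(215,np.polyval(k,215)),z);b=ray("top",(275,np.polyval(k,275)),z);d=a-b
    print(nm,len(l),a.round(4),b.round(4),"yaw",np.arctan2(-d[0],d[1]).round(4))
d=cs[0]-cs[2];print("centres yaw",np.arctan2(-d[0],d[1]),np.linalg.norm(d))
sub=g[178:202,228:262];ys,xs=np.where(sub<60);p=np.array([xs+228,ys+178],float)
print("grip",len(xs),p.mean(1),ray("top",p.mean(1),.066));print(cv2.minAreaRect(p.T.astype(np.float32)))
_,o=stamps()
for s,(u,v,us,vs) in dict(red=(340,250,283,271),yellow=(395,210,353,290),blue=(343,197,332,257)).items():
    ms={}
    for n,(a,b) in dict(top=(u,v),side=(us,vs)).items():
        for d,_ in o[s].get(n,[]):
            if np.hypot(d["at"][0]-a,d["at"][1]-b)<8: ms[n]=d["pixels"];break
    c=ray("top",(u,v),.01)
    for k in (["top"],["side"],["top","side"]):
        if all(n in ms for n in k): print(s,k,fit({n:ms[n] for n in k},[PLATE,RIB],(c[0],c[1],(-.3,0,.4))))
E
python3 meas2.py | grep -v "0$"; python3 -c "
from workcell import get_obs;print(get_obs()['clock'])"
```

```text
red mid [0.52025 0.19755 0.012  ] yaw -0.01 w 24.75
yellow mid [0.51935 0.11645 0.012  ] yaw -0.008 w 20.67
blue mid [0.5184 0.0342 0.012 ] yaw -0.001 w 20.47
lip 23 [0.478  0.2174 0.032 ] [0.4753 0.0157 0.032 ] yaw -0.0132
bar 30 [0.5623 0.2176 0.032 ] [0.5633 0.0148 0.032 ] yaw 0.0047
centres yaw -0.011396884042197103 0.16337389927583762
grip 108 [245.62037037 189.37037037] [0.61976051 0.1117283  0.066     ]
((244.86001586914062, 189.97999572753906), (5.800000190734863, 21.400001525878906), 53.13010025024414)
red side 0.75 [281. 270.] 549 0.69
yellow side 0.82 [354. 292.] 746 0.65
blue side 0.82 [335. 256.] 539 0.68
blue side 0.45 [274. 213.] 2635 0.23
red ['top'] (array([ 0.41779398, -0.20605442,  0.34056029]), np.float64(0.04721152177685233))
red ['side'] (array([ 0.41876518, -0.2103059 ,  0.37787067]), np.float64(0.12154719811421838))
red ['top', 'side'] (array([ 0.41806395, -0.20692132,  0.3391036 ]), np.float64(0.19932993814254427))
yellow ['top'] (array([ 0.54931869, -0.39448986, -0.11807535]), np.float64(0.060000000000000005))
yellow ['side'] (array([ 0.54903559, -0.39674487, -0.13517987]), np.float64(0.05074383640855807))
yellow ['top', 'side'] (array([ 0.54958051, -0.39545766, -0.12402415]), np.float64(0.12823571835017814))
blue ['top'] (array([ 0.60189743, -0.22075995, -0.08763009]), np.float64(0.06170228390981861))
blue ['side'] (array([ 0.5999602 , -0.22160731, -0.03117741]), np.float64(0.09897777292735276))
blue ['top', 'side'] (array([ 0.60122535, -0.22097503, -0.07637908]), np.float64(0.1783231644717812))
1.6
```

Emit:
jog_arm --deltas '[[[-46,-11,0,0,0,6,85],[-46,-6,0,0,0,6,85],[-46,-1,0,0,0,6,85],[-46,4,0,0,0,6,85],[-46,8,0,0,0,6,85]]]'

```text
clock: 2.1
eef_pos: [0.4016, 0.2995, 0.2312]
tool_rot: [0.474, 0.88, 0.002, -0.001]
ft_force: [1.4, 0.1, 0.5]
grip_width: 0.0851
```

```bash
cat > go.py <<'E'
# usage: go.py x y z psi_deg [pitch_deg rack yaw]  -> tool-frame deltas to target (mm, deg)
from h import *
import sys
o=get_obs();p=o["eef_pos"];Rt=R.from_quat(o["tool_rot"])
a=[float(v) for v in sys.argv[1:]]
x,y,z,psi=a[:4];ps=np.radians(psi)
yj=np.array([np.cos(ps),np.sin(ps),0]);zt=np.array([0,0,-1.]);xt=np.cross(yj,zt)
Rg=R.from_matrix(np.column_stack([xt,yj,zt]))
if len(a)>4: Rg=R.from_rotvec(np.radians(a[4])*yj)*Rg   # tilt about jaw axis
d=Rt.as_matrix().T@(np.array([x,y,z])-p);w=np.degrees((Rt.inv()*Rg).as_rotvec())
M=Rt.as_matrix()
print("t",round(o["clock"],2),"p",p.round(4),"psi",np.degrees(np.arctan2(M[1,1],M[0,1])).round(2),"zt",M[:,2].round(3),"q",np.degrees(o["joint_pos"]).round(1),"w",round(o["grip_width"]*1e3,1),"F",o["ft_force"].round(1),"T",o["ft_torque"].round(2))
print("delta mm",(d*1e3).round(1),"deg",w.round(2))
E
python3 go.py .619 .115 .15 33
```

```text
t 2.1 p [0.4016 0.2995 0.2312] psi 33.39 zt [ 0.     0.003 -1.   ] q [36.6 13.8  0.3 76.3  0.1 93.2] w 85.1 F [1.4 0.1 0.5] T [ 0.11 -0.06 -0.02]
delta mm [-273.9   79.8   80.7] deg [ 0.13 -0.14  0.39]
```

Emit:
jog_arm --deltas '[[[-46,13,10,0,0,0,85],[-46,13,10,0,0,0,85],[-46,13,10,0,0,0,85],[-46,13,10,0,0,0,85],[-46,13,10,0,0,0,85]]]'

```text
clock: 2.6
eef_pos: [0.5878, 0.139, 0.1828]
tool_rot: [0.475, 0.88, 0.005, 0.001]
ft_force: [0.5, 0.9, 0.1]
grip_width: 0.085
```

```bash
python3 go.py .619 .115 .11 33
python3 - <<'E'
from h import *
for n,c in(("top",(175,235,205,290)),("side",(150,240,220,340))):
    im=camera(n);cv2.imwrite(f"pics/g_{n}.png",cv2.resize(im[c[0]:c[1],c[2]:c[3],::-1],None,fx=6,fy=6,interpolation=cv2.INTER_CUBIC))
E
```

```text
t 2.6 p [0.5878 0.139  0.1828] psi 33.28 zt [ 0.007  0.007 -1.   ] q [13.1 26.6 11.5 74.4  0.3 69.9] w 85.0 F [0.5 0.9 0.1] T [ 0.05 -0.03 -0.02]
delta mm [-37.4  12.2  72.8] deg [ 0.55 -0.14  0.28]
```

Emit:
jog_arm --deltas '[[[-37,12,40,0,0,0,85],[0,0,33,0,0,0,85],[0,0,30,0,0,0,60],[0,0,33,0,0,0,40],[0,0,0,0,0,0,30]]]'

```text
clock: 3.2
eef_pos: [0.6166, 0.1162, 0.0492]
tool_rot: [0.48, 0.877, 0.005, 0.002]
ft_force: [-1.5, -1.1, -0.3]
grip_width: 0.0428
```

```bash
python3 go.py .619 .115 .045 33
python3 - <<'E'
from h import *
o=[]
for n,c in(("top",(175,235,205,305)),("side",(150,230,220,320))):
    im=camera(n);o.append(cv2.resize(im[c[0]:c[1],c[2]:c[3],::-1],(600,int(6*(c[1]-c[0]))),interpolation=cv2.INTER_CUBIC)[:,:])
a=np.vstack(o);cv2.imwrite("pics/g1.png",cv2.resize(a,(420,588)))
E
```

```text
t 3.2 p [0.6166 0.1162 0.0492] psi 32.66 zt [ 0.007  0.007 -1.   ] q [10.5 34.9  4.5 59.1  0.3 67.9] w 42.8 F [-1.5 -1.1 -0.3] T [-0.02  0.07 -0.02]
delta mm [-2.3  1.4  4.2] deg [ 0.56 -0.08 -0.34]
```

View pics/g1.png

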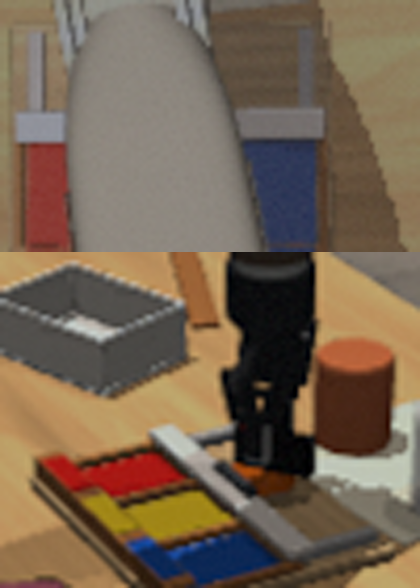

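The fingers straddle the cam's grip bar in the side view at about (285,197), so I'm closing.

Emit:
jog_arm --deltas '[[[-2,1,6,0,0,0,20],[0,0,0,0,0,0,8],[0,0,0,0,0,0,8],[0,0,0,0,0,0,8]]]'

```text
clock: 3.7
eef_pos: [0.6218, 0.1149, 0.0509]
tool_rot: [0.48, 0.877, 0.006, 0.006]
ft_force: [0.7, -0.8, -7.4]
grip_width: 0.0146
```

```bash
python3 go.py .619 .115 .043 33
```

```text
t 3.7 p [0.6218 0.1149 0.0509] psi 32.69 zt [ 0.016  0.005 -1.   ] q [10.4 35.   4.9 59.   0.1 67.7] w 14.6 F [ 0.7 -0.8 -7.4] T [-0.33  0.23 -0.07]
delta mm [ 1.6 -2.4  7.8] deg [ 0.91  0.27 -0.32]
```

Emit:
jog_arm --deltas '[[[0,0,0,0,0,8.5,8],[0,0,0,0,0,8.5,8],[0,0,0,0,0,8.5,8]]]'

```text
clock: 4.0
eef_pos: [0.6218, 0.1149, 0.0509]
tool_rot: [0.665, 0.747, 0.007, 0.005]
ft_force: [0.5, -0.6, -7.3]
grip_width: 0.0147
```

```bash
python3 go.py .619 .115 .043 33
```

```text
t 4.0 p [0.6218 0.1149 0.0509] psi 6.67 zt [ 0.016  0.004 -1.   ] q [10.4 35.   5.  59.   0.  93.8] w 14.7 F [ 0.5 -0.6 -7.3] T [-0.44  0.23  0.1 ]
delta mm [ 0.5 -2.9  7.8] deg [  0.93   0.11 -26.33]
```

Emit:
jog_arm --deltas '[[[0,0,0,0,0,8.5,8],[0,0,0,0,0,8.5,8],[0,0,0,0,0,8.5,8],[0,0,0,0,0,8.5,8],[0,0,0,0,0,8.5,8]]]'

```text
clock: 4.5
eef_pos: [0.6218, 0.1148, 0.0509]
tool_rot: [0.892, 0.452, 0.007, 0.003]
ft_force: [0.9, -0.9, -7.9]
grip_width: 0.0146
```

Emit:
jog_arm --deltas '[[[0,0,0,0,0,8.5,8],[0,0,0,0,0,8.5,8],[0,0,0,0,0,8.5,8],[0,0,0,0,0,8.5,8],[0,0,0,0,0,0,8]]]'

```text
clock: 5.0
eef_pos: [0.6215, 0.1147, 0.0509]
tool_rot: [0.986, 0.168, 0.007, 0.002]
ft_force: [0.3, -0.0, -6.4]
grip_width: 0.0144
```

Emit:
jog_arm --deltas '[[[0,0,0,0,0,0,60],[0,0,0,0,0,0,60],[0,0,-40,0,0,-8,60],[0,0,-45,0,0,-8,85],[0,0,-45,0,0,-8,85]]]'

```text
clock: 5.5
eef_pos: [0.6192, 0.116, 0.1834]
tool_rot: [0.924, 0.382, 0.007, 0.002]
ft_force: [1.0, 0.1, -0.5]
grip_width: 0.0842
```

```bash
python3 go.py .418 -.207 .20 109.4
```

```text
t 5.5 p [0.6192 0.116  0.1834] psi -45.13 zt [ 0.013  0.002 -1.   ] q [ 10.6  29.4  16.   75.9  -0.  145.7] w 84.2 F [ 1.   0.1 -0.5] T [-0.03 -0.05 -0.03]
delta mm [-370.3   87.1  -20. ] deg [   0.99    0.42 -154.52]
```

Emit:
jog_arm --deltas '[[[-46,11,-3,0.5,0.2,0,85],[-46,11,-3,0.5,0.2,0,85],[-46,11,-3,0,0,0,85],[-46,11,-3,0,0,0,85],[-46,11,-3,0,0,0,85]]]'

```text
clock: 6.0
eef_pos: [0.5095, -0.0852, 0.2122]
tool_rot: [0.919, 0.393, 0.03, -0.001]
ft_force: [1.0, -0.3, 0.4]
grip_width: 0.0849
```

Emit:
jog_arm --deltas '[[[0,0,0,0,0,-8.5,85],[0,0,0,0,0,-8.5,85],[0,0,0,0,0,-8.5,85],[0,0,0,0,0,-8.5,85],[0,0,0,0,0,-8.5,85]]]'

```text
clock: 6.5
eef_pos: [0.511, -0.0928, 0.2239]
tool_rot: [0.71, 0.703, 0.035, 0.02]
ft_force: [-0.6, 0.6, 1.0]
grip_width: 0.0847
```

Emit:
jog_arm --deltas '[[[0,0,0,0,0,-8.5,85],[0,0,0,0,0,-8.5,85],[0,0,0,0,0,-8.5,85],[0,0,0,0,0,-8.5,85],[0,0,0,0,0,-8.5,85]]]'

```text
clock: 7.0
eef_pos: [0.5164, -0.0931, 0.2345]
tool_rot: [0.403, 0.914, 0.028, 0.042]
ft_force: [-0.3, 0.6, -0.1]
grip_width: 0.0847
```

Emit:
jog_arm --deltas '[[[0,0,0,0,0,-8.5,85],[0,0,0,0,0,-8.5,85],[0,0,0,0,0,-8.5,85],[0,0,0,0,0,-8.5,85],[0,0,0,0,0,-8.5,85]]]'

```text
clock: 7.5
eef_pos: [0.5216, -0.093, 0.2451]
tool_rot: [0.041, 0.997, 0.01, 0.06]
ft_force: [0.9, 0.0, 0.7]
grip_width: 0.085
```

```bash
python3 go.py .418 -.207 .12 109.4
cat > st.py <<'E'
# st.py : fit all visible loose stamps anew
from look import *
import sys
guess=dict(red=(.418,-.207,.34),yellow=(.5495,-.395,-.124),blue=(.601,-.221,-.08))
names=sys.argv[1:] or list(guess)
_,o=stamps(names)
im=camera("top");cv2.imwrite("pics/last_top.png",im[:,:,::-1])
for s in names:
    g=guess[s];c=np.array([*g[:2],.01]);ms={}
    for n in o[s]:
        q=proj(n,c)[0]
        for d,_ in o[s][n]:
            if np.hypot(*(np.array(d["at"])-q))<25 and 350<d["pixels"].sum()<1000: ms.setdefault(n,d["pixels"])
    for k in ms: print(s,k,fit({k:ms[k]},[PLATE,RIB],(g[0],g[1],(g[2],g[2]-.4,g[2]+.4))))
E
python3 st.py
python3 - <<'E'
import cv2
im=cv2.imread('pics/last_top.png');cv2.imwrite('pics/z.png',cv2.resize(im[140:300,200:440],None,fx=3,fy=3,interpolation=cv2.INTER_CUBIC))
E
```

```text
t 7.5 p [ 0.5216 -0.093   0.2451] psi 85.41 zt [ 0.121  0.016 -0.992] q [-11.4  11.6  -0.9  70.8   2.3  -6.6] w 85.0 F [0.9 0.  0.7] T [-0.05  0.12 -0.05]
delta mm [ 108.1 -125.1  109.8] deg [ 1.000e-02  7.080e+00 -2.405e+01]
red top 0.9 [382. 273.] 547 0
red top 0.87 [345. 252.] 316 1.0
red side 0.97 [226. 237.] 514 0
red side 0.89 [280. 275.] 603 0.71
red side 0.69 [282. 306.] 800 0
yellow top 0.93 [393. 212.] 549 0
yellow top 0.68 [425. 254.] 556 0
yellow side 0.89 [350. 290.] 690 0.67
yellow side 0.69 [331. 330.] 856 0.0
blue top 0.79 [345. 192.] 359 0
blue side 0.91 [330. 255.] 507 0.67
blue side 0.35 [283. 197.] 228 0.12
red side (array([ 0.41799168, -0.20965691,  0.35018179]), np.float64(0.06301824212271974))
yellow top (array([ 0.54899881, -0.3938125 , -0.12159851]), np.float64(0.07326690238937104))
yellow side (array([ 0.54882543, -0.39564554, -0.08343409]), np.float64(0.079846547314578))
blue top (array([ 0.60354399, -0.22299787, -0.02807341]), np.float64(0.5510732426675405))
blue side (array([ 0.60003335, -0.22218431, -0.05056261]), np.float64(0.1451212437637777))
```

View pics/z.png

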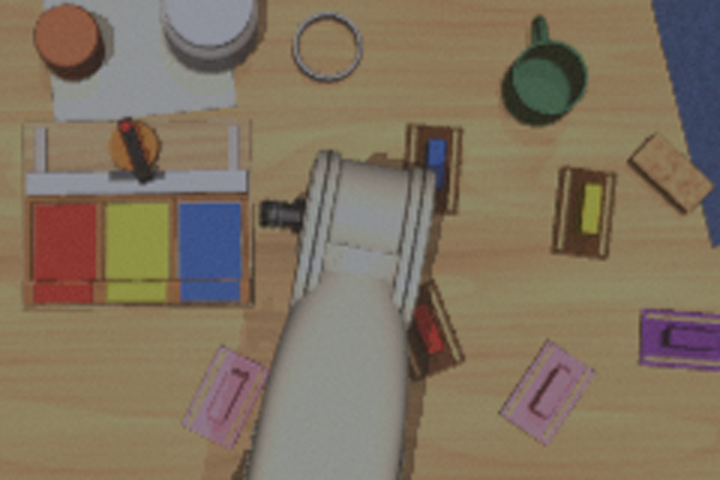

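The picture shows the bar drawn back, with the cam's dot pointing up at about (241,181). The red stamp is partly hidden by the arm but hasn't moved, so I'm going for it first.

Emit:
jog_arm --deltas '[[[36,-20,0,0,2.5,-8,85],[36,-40,0,0,2.5,-8,85],[20,-42,10,0,2,-8,85],[0,-20,10,0,0,0,85]]]'

```text
clock: 8.35
eef_pos: [0.447, -0.2106, 0.2157]
tool_rot: [-0.165, 0.986, 0.001, 0.001]
ft_force: [0.7, 0.5, 0.0]
grip_width: 0.0849
```

```bash
python3 go.py .418 -.208 .11 109.4
```

```text
t 8.35 p [ 0.447  -0.2106  0.2157] psi 109.04 zt [ 0.001  0.003 -1.   ] q [-25.3  13.6  -2.4  74.1   0.2 -44.4] w 84.9 F [0.7 0.5 0. ] T [ 0.03 -0.04 -0.01]
delta mm [ 26.7  11.7 105.7] deg [ 0.14  0.11 -0.36]
```

Emit:
jog_arm --deltas '[[[27,12,40,0,0,0,50],[0,0,40,0,0,0,45],[0,0,22,0,0,0,45],[0,0,0,0,0,0,45]]]'

```text
clock: 8.75
eef_pos: [0.4174, -0.212, 0.1102]
tool_rot: [-0.161, 0.987, 0.001, 0.001]
ft_force: [-0.3, 0.9, 1.6]
grip_width: 0.0448
```

```bash
python3 go.py .418 -.208 .07 109.4
python3 - <<'E'
from h import *
im=camera("side");c=proj("side",np.array([.418,-.208,.03]))[0].astype(int)
cv2.imwrite("pics/s1.png",cv2.resize(im[c[1]-50:c[1]+40,c[0]-60:c[0]+60,::-1],None,fx=5,fy=5,interpolation=cv2.INTER_CUBIC))
E
```

```text
t 8.75 p [ 0.4174 -0.212   0.1102] psi 108.55 zt [ 0.002  0.002 -1.   ] q [-27.   15.5 -16.6  57.9   0.2 -45.6] w 44.8 F [-0.3  0.9  1.6] T [0.04 0.02 0.01]
delta mm [-1.7  3.6 40.2] deg [ 0.05  0.16 -0.85]
```

View pics/s1.png

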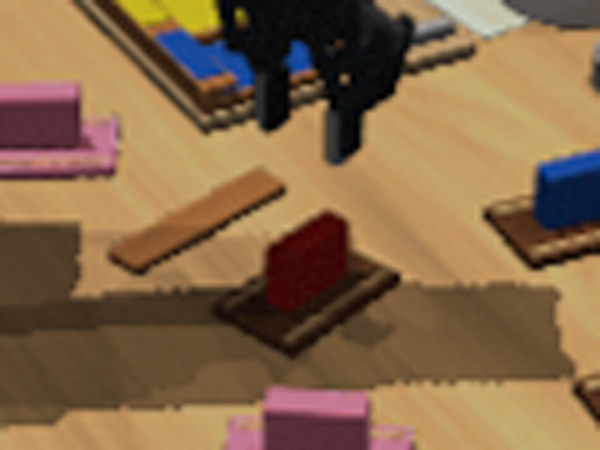

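The open fingers hang directly above the red rib, which is at about (308,262) in this crop. Next I descend and close.

Emit:
jog_arm --deltas '[[[-2,4,30,0,0,-0.8,45],[0,0,32,0,0,0,45],[0,0,22,0,0,0,45],[0,0,10,0,0,0,45],[0,0,0,0,0,0,45]]]'

```text
clock: 9.3
eef_pos: [0.4298, -0.2119, 0.0238]
tool_rot: [-0.169, 0.986, -0.006, 0.01]
ft_force: [0.3, -0.5, 0.5]
grip_width: 0.0447
```

```bash
python3 go.py .418 -.208 .014 109.4
```

```text
t 9.3 p [ 0.4298 -0.2119  0.0238] psi 109.41 zt [ 0.022 -0.008 -1.   ] q [-26.4  22.1 -22.5  44.1   0.2 -45.8] w 44.7 F [ 0.3 -0.5  0.5] T [-0.01  0.04 -0.02]
delta mm [10.   7.8  9.6] deg [-0.82  1.03  0.01]
```

Emit:
jog_arm --deltas '[[[10,8,4,-0.8,1,0,45],[0,0,0,0,0,0,45],[0,0,5,0,0,0,45],[0,0,0,0,0,0,45]]]'

```text
clock: 9.7
eef_pos: [0.4205, -0.2091, 0.0185]
tool_rot: [-0.169, 0.986, -0.002, 0.003]
ft_force: [-0.3, 0.1, -0.3]
grip_width: 0.045
```

```bash
python3 go.py .418 -.208 .014 109.4
```

```text
t 9.7 p [ 0.4205 -0.2091  0.0185] psi 109.42 zt [ 0.006 -0.003 -1.   ] q [-26.4  22.3 -23.3  44.1  -0.  -45.9] w 45.0 F [-0.3  0.1 -0.3] T [-0.01  0.07  0.  ]
delta mm [2.  1.9 4.5] deg [-0.29  0.27  0.02]
```

Emit:
jog_arm --deltas '[[[2,2,4,-0.3,0.3,0,10],[0,0,0,0,0,0,10],[0,0,0,0,0,0,10],[0,0,0,0,0,0,10],[0,0,0,0,0,0,10]]]'

```text
clock: 10.2
eef_pos: [0.4181, -0.2081, 0.0148]
tool_rot: [-0.169, 0.986, -0.0, -0.0]
ft_force: [-1.3, -0.4, 0.4]
grip_width: 0.0192
```

```bash
python3 go.py .418 -.208 .014 109.4
```

```text
t 10.2 p [ 0.4181 -0.2081  0.0148] psi 109.41 zt [-0. -0. -1.] q [-26.4  22.6 -23.4  43.9  -0.  -45.9] w 19.2 F [-1.3 -0.4  0.4] T [ 0.03 -0.03 -0.03]
delta mm [0.1 0.1 0.8] deg [-0.01 -0.01  0.01]
```

```bash
cat > rk.py <<'E'
# rk.py bay nearx_mm delta_mm theta_deg [h=14.8]: tool-frame deltas to a tilted stamp pose in the rack
import sys,subprocess,json,os,math,numpy as np
RX,RY,YAW=json.load(open("rack.json"))
bay,xn,de,th=sys.argv[1],*map(float,sys.argv[2:5]);h=float(sys.argv[5]) if len(sys.argv)>5 else 14.8
t=math.radians(th);by=dict(red=82,yellow=0,blue=-82)[bay]
rx=xn+50*math.cos(t)-h*math.sin(t);z=12+de+50*math.sin(t)+h*math.cos(t)
x=RX+(rx*math.cos(YAW)-by*math.sin(YAW))/1e3;y=RY+(rx*math.sin(YAW)+by*math.cos(YAW))/1e3
print("target",round(x,4),round(y,4),round(z,1))
subprocess.run(["python3","go.py",*map(str,(x,y,z/1e3,90+math.degrees(YAW),-th))])
E
echo '[0.515,0.116,-0.011]' > rack.json
```

```text
(no output)
```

Emit:
jog_arm --deltas '[[[0,0,-30,0,0,0,10],[0,0,-40,0,0,0,10],[0,0,-20,0,0,7,10],[0,0,0,0,0,7,10],[0,0,0,0,0,6,10]]]'

```text
clock: 10.7
eef_pos: [0.4169, -0.2073, 0.1069]
tool_rot: [0.012, 1.0, 0.001, -0.002]
ft_force: [-1.1, 0.1, -1.2]
grip_width: 0.0193
```

```bash
python3 rk.py red -30 60 0
```

```text
t 10.7 p [ 0.4169 -0.2073  0.1069] psi 88.67 zt [-0.004  0.002 -1.   ] q [-26.4  15.7 -16.9  57.7  -0.  -25.1] w 19.3 F [-1.1  0.1 -1.2] T [ 0.02  0.   -0.01]
delta mm [-109.7  407.7   20.3] deg [ 0.09 -0.22 -0.7 ]
target 0.5359 0.1978 86.8
```

Emit:
jog_arm --deltas '[[[-11,40,0,0,0,0,10],[-11,40,0,0,0,0,10],[-11,40,0,0,0,0,10],[-11,40,0,0,0,0,10],[-11,40,0,0,0,0,10]]]'

```text
clock: 11.2
eef_pos: [0.4793, -0.0087, 0.1073]
tool_rot: [0.02, 1.0, -0.001, -0.001]
ft_force: [0.5, -0.4, -0.7]
grip_width: 0.0191
```

Emit:
jog_arm --deltas '[[[-11,40,0,0,0,0,10],[-11,40,0,0,0,0,10],[-11,40,0,0,0,0,10],[-11,40,0,0,0,0,10],[0,20,0,0,0,0,10]]]'

```text
clock: 11.7
eef_pos: [0.5319, 0.1798, 0.1059]
tool_rot: [0.018, 1.0, -0.0, -0.0]
ft_force: [-0.2, -1.4, -1.4]
grip_width: 0.0192
```

```bash
python3 rk.py red -33 30 15
```

```text
t 11.7 p [0.5319 0.1798 0.1059] psi 87.9 zt [-0.001 -0.001 -1.   ] q [18.7 25.4 -2.4 62.3 -0.  20.8] w 19.2 F [-0.2 -1.4 -1.4] T [-0.    0.04 -0.  ]
delta mm [ 5.2 17.9 36.6] deg [ -0.23 -15.04  -1.45]
target 0.5274 0.1979 69.2
```

Emit:
jog_arm --deltas '[[[2,8,0,0,-5,-0.7,10],[2,8,0,0,-5,-0.7,10],[0,4,0,0,-5,0,10],[0,0,0,0,0,0,10]]]'

```text
clock: 12.1
eef_pos: [0.5271, 0.2049, 0.1017]
tool_rot: [0.002, 0.991, -0.002, 0.132]
ft_force: [-0.4, -0.0, -2.0]
grip_width: 0.0192
```

```bash
python3 rk.py red -33 15 15;  python3 - <<'E'
from h import *
im=camera("side");im2=camera("top")
a=cv2.resize(im[150:240,215:325,::-1],(660,540),interpolation=cv2.INTER_CUBIC)
cv2.imwrite("pics/s2.png",a)
E
```

```text
t 12.1 p [0.5271 0.2049 0.1017] psi 89.74 zt [ 0.261 -0.005 -0.965] q [ 24.7  17.1 -18.1  41.1  -6.5  24.2] w 19.2 F [-0.4 -0.  -2. ] T [ 0.02  0.42 -0.01]
delta mm [12.2 -6.9 45.9] deg [-0.13  0.14  0.42]
target 0.5274 0.1979 54.2
```

View pics/s2.png

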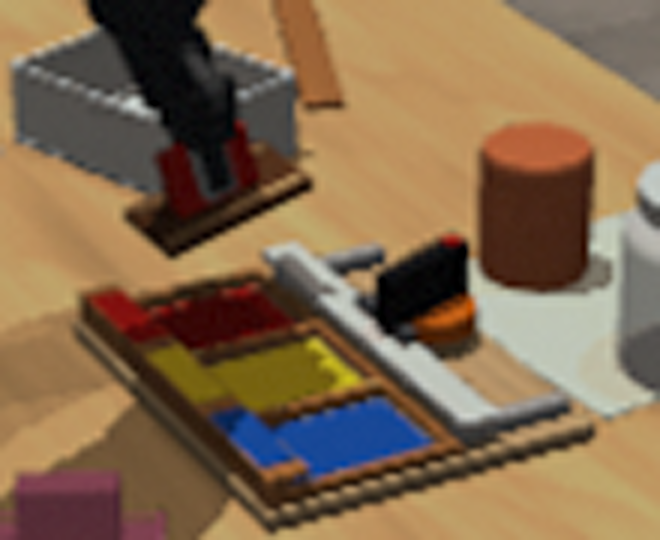

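The red stamp is held with its far edge raised, above the red bay. I lower it in small steps.

Emit:
jog_arm --deltas '[[[6,-4,20,0,0,0.4,10],[5,-3,18,0,0,0,10],[1,0,6,0,0,0,10],[0,0,0,0,0,0,10]]]'

```text
clock: 12.6
eef_pos: [0.5379, 0.1982, 0.0602]
tool_rot: [0.009, 0.991, -0.0, 0.134]
ft_force: [-0.4, 0.2, -2.0]
grip_width: 0.0194
```

```bash
python3 rk.py red -33 3 15
```

```text
t 12.6 p [0.5379 0.1982 0.0602] psi 88.99 zt [ 0.266 -0.002 -0.964] q [ 23.5  20.6 -20.5  34.7  -6.2  23.8] w 19.4 F [-0.4  0.2 -2. ] T [ 0.02  0.36 -0.01]
delta mm [14.9 -0.5 14.6] deg [ 0.03  0.45 -0.4 ]
target 0.5274 0.1979 42.2
```

Emit:
jog_arm --deltas '[[[9,0,3,0,0.4,-0.4,10],[0,0,0,0,0,0,10],[4,0,8,0,0,0,10],[0,0,0,0,0,0,10]]]'

```text
clock: 13.0
eef_pos: [0.5304, 0.1988, 0.0476]
tool_rot: [0.006, 0.991, 0.0, 0.132]
ft_force: [-0.4, -0.7, -1.8]
grip_width: 0.0191
```

```bash
python3 rk.py red -33 2 15
```

```text
t 13.0 p [0.5304 0.1988 0.0476] psi 89.33 zt [ 0.262 -0.001 -0.965] q [ 23.8  21.1 -22.1  32.9  -6.1  23.8] w 19.1 F [-0.4 -0.7 -1.8] T [-0.06  0.37 -0.04]
delta mm [ 4.5 -1.   5.3] deg [ 0.11  0.17 -0.07]
target 0.5274 0.1979 41.2
```

Emit:
jog_arm --deltas '[[[4,-1,3,0,0,0,10],[1,0,2,0,0,0,10],[0,0,0,0,0,0,10]]]'

```text
clock: 13.3
eef_pos: [0.5267, 0.1982, 0.0414]
tool_rot: [0.006, 0.991, 0.001, 0.133]
ft_force: [0.1, 1.2, -1.3]
grip_width: 0.0193
```

```bash
python3 rk.py red -50 2 15
```

```text
t 13.3 p [0.5267 0.1982 0.0414] psi 89.36 zt [ 0.263 -0.001 -0.965] q [ 23.9  21.3 -23.1  31.7  -6.1  23.8] w 19.3 F [ 0.1  1.2 -1.3] T [0.02 0.3  0.04]
delta mm [15.8 -0.3 -4.1] deg [ 0.14  0.23 -0.05]
target 0.5104 0.1981 41.2
```

Emit:
jog_arm --deltas '[[[5,0,-1.3,0,0,0,10],[5,0,-1.3,0,0,0,10],[4,0,-1,0,0,0,10],[0,0,0,0,0,0,10]]]'

```text
clock: 13.7
eef_pos: [0.5107, 0.1984, 0.0413]
tool_rot: [0.006, 0.991, 0.001, 0.132]
ft_force: [0.0, 0.2, -2.0]
grip_width: 0.0191
```

```bash
python3 rk.py red -50 2 15
```

```text
t 13.7 p [0.5107 0.1984 0.0413] psi 89.37 zt [ 0.263 -0.    -0.965] q [ 24.7  20.  -25.2  31.   -6.3  24.6] w 19.1 F [ 0.   0.2 -2. ] T [-0.01  0.39  0.01]
delta mm [ 0.4 -0.3 -0. ] deg [ 0.14  0.22 -0.04]
target 0.5104 0.1981 41.2
```

Emit:
jog_arm --deltas '[[[2,0,-0.5,0,0,0,10],[0,0,0,0,0,0,10],[2,0,-0.5,0,0,0,10],[0,0,0,0,0,0,10]]]'

```text
clock: 14.1
eef_pos: [0.5095, 0.1986, 0.0419]
tool_rot: [0.006, 0.991, 0.0, 0.136]
ft_force: [1.8, 0.1, -4.6]
grip_width: 0.0191
```

```bash
python3 rk.py red -50 0 15
```

```text
t 14.1 p [0.5095 0.1986 0.0419] psi 89.31 zt [ 0.269 -0.001 -0.963] q [ 24.9  19.7 -25.6  30.5  -6.5  24.8] w 19.1 F [ 1.8  0.1 -4.6] T [0.05 0.26 0.02]
delta mm [-0.2 -0.5  2.8] deg [ 0.12  0.58 -0.09]
target 0.5104 0.1981 39.2
```

Emit:
jog_arm --deltas '[[[-0.5,0,2,0,0,0,10],[0,0,1,0,0,0,10],[0,0,0,0,0,0,10]]]'

```text
clock: 14.4
eef_pos: [0.5104, 0.1987, 0.0392]
tool_rot: [0.006, 0.991, 0.001, 0.135]
ft_force: [-0.2, -0.1, -1.1]
grip_width: 0.0193
```

```bash
python3 rk.py red -50 0 15
```

```text
t 14.4 p [0.5104 0.1987 0.0392] psi 89.32 zt [ 0.268 -0.001 -0.964] q [ 24.9  20.  -25.6  30.2  -6.5  24.8] w 19.3 F [-0.2 -0.1 -1.1] T [-0.06  0.34 -0.01]
delta mm [ 0.  -0.6 -0.1] deg [ 0.14  0.52 -0.09]
target 0.5104 0.1981 39.2
```

Emit:
jog_arm --deltas '[[[-0.4,0,2.3,0,2.5,0,10],[-0.5,0,2.3,0,2.5,0,10],[0,0,0,0,0,0,10]]]'

```text
clock: 14.7
eef_pos: [0.5126, 0.1991, 0.0359]
tool_rot: [0.006, 0.996, 0.001, 0.091]
ft_force: [-0.3, 0.4, -0.9]
grip_width: 0.0196
```

```bash
python3 rk.py red -50 0 7
```

```text
t 14.7 p [0.5126 0.1991 0.0359] psi 89.35 zt [ 0.181  0.002 -0.983] q [ 23.5  22.7 -20.4  37.3  -4.1  23.8] w 19.6 F [-0.3  0.4 -0.9] T [-0.01  0.19 -0.03]
delta mm [-0.5 -1.1  3.2] deg [ 0.21  3.45 -0.05]
target 0.5137 0.198 32.8
```

Emit:
jog_arm --deltas '[[[-0.5,-1,3,0,3.4,0,10],[-0.8,0,2.2,0,2.5,0,10],[-0.8,0,2.2,0,2.5,0,10],[0,0,0,0,0,0,10]]]'

```text
clock: 15.1
eef_pos: [0.5152, 0.1985, 0.0287]
tool_rot: [0.005, 1.0, 0.002, 0.017]
ft_force: [-0.3, -0.2, -1.0]
grip_width: 0.0193
```

```bash
python3 rk.py red -50 0 0
```

```text
t 15.1 p [0.5152 0.1985 0.0287] psi 89.39 zt [ 0.034  0.004 -0.999] q [ 21.3  28.  -11.5  48.5  -0.5  22. ] w 19.3 F [-0.3 -0.2 -1. ] T [-0.04  0.03  0.01]
delta mm [-0.7 -0.5  1.9] deg [0.25 1.97 0.02]
target 0.5159 0.198 26.8
```

Emit:
jog_arm --deltas '[[[-0.7,-0.5,2,0,2,0,10],[0,0,1,0,0,0,10],[0,0,0,0,0,0,10]]]'

```text
clock: 15.4
eef_pos: [0.515, 0.1984, 0.0272]
tool_rot: [0.005, 1.0, 0.002, 0.001]
ft_force: [-0.3, -0.1, -1.8]
grip_width: 0.0191
```

```bash
python3 rk.py red -50 0 0
```

```text
t 15.4 p [0.515  0.1984 0.0272] psi 89.42 zt [ 0.002  0.005 -1.   ] q [21.  29.2 -9.7 50.9  0.2 21.5] w 19.1 F [-0.3 -0.1 -1.8] T [-0.   -0.02  0.03]
delta mm [-0.9 -0.4  0.4] deg [0.28 0.14 0.05]
target 0.5159 0.198 26.8
```

Emit:
jog_arm --deltas '[[[0,0,1,0,0,0,10],[0,0,0,0,0,0,40],[0,0,0,0,0,0,40],[0,0,-20,0,0,0,40],[0,0,-40,0,0,0,40]]]'

```text
clock: 15.9
eef_pos: [0.5086, 0.1966, 0.082]
tool_rot: [0.004, 1.0, 0.0, -0.003]
ft_force: [0.1, -0.3, 1.2]
grip_width: 0.0401
```

Emit:
jog_arm --deltas '[[[0,-40,-30,0,0,0,45],[0,-45,-20,0,0,0,45],[0,-45,0,0,0,0,45],[0,-45,0,0,0,0,45],[0,-45,0,0,0,0,45]]]'

```text
clock: 16.4
eef_pos: [0.5123, -0.0229, 0.1391]
tool_rot: [-0.003, 1.0, 0.002, 0.004]
ft_force: [1.4, -0.1, -0.4]
grip_width: 0.045
```

```bash
python3 go.py .6005 -.221 .12 86; python3 st.py blue yellow
python3 - <<'E'
from h import *
im=camera("side");t=camera("top")
a=cv2.resize(im[165:245,215:325,::-1],(396,288),interpolation=cv2.INTER_CUBIC);b=cv2.resize(t[170:250,200:310,::-1],(396,288),interpolation=cv2.INTER_CUBIC)
cv2.imwrite("pics/r1.png",np.hstack([a,b]))
E
```

```text
t 16.4 p [ 0.5123 -0.0229  0.1391] psi 90.32 zt [ 0.008  0.004 -1.   ] q [-2.7 18.3 -7.9 63.4  0.2 -3. ] w 45.0 F [ 1.4 -0.1 -0.4] T [-0.03 -0.03  0.05]
delta mm [ -86.9 -198.7   19.1] deg [0.23 0.47 4.32]
blue top 0.77 [340. 199.] 526 0
blue top 0.69 [241. 207.] 3522 0.0
blue side 0.9 [330. 255.] 565 0.69
blue side 0.28 [270. 216.] 2338 0.28
yellow top 0.68 [426. 254.] 606 0
yellow top 0.67 [394. 212.] 548 1.0
yellow top 0.64 [244. 205.] 3407 0.0
yellow side 0.97 [354. 290.] 699 0.65
yellow side 0.96 [330. 332.] 854 0.0
yellow side 0.36 [303. 183.] 498 0.0
blue top (array([ 0.60265704, -0.22071451, -0.08513565]), np.float64(0.07281741593975993))
blue side (array([ 0.6005162 , -0.22141502, -0.06718482]), np.float64(0.05993406212042338))
yellow top (array([ 0.54920109, -0.39354156, -0.13980881]), np.float64(0.05532417346500645))
yellow side (array([ 0.54901414, -0.39632433, -0.13232156]), np.float64(0.06969059440657523))
```

View pics/r1.png

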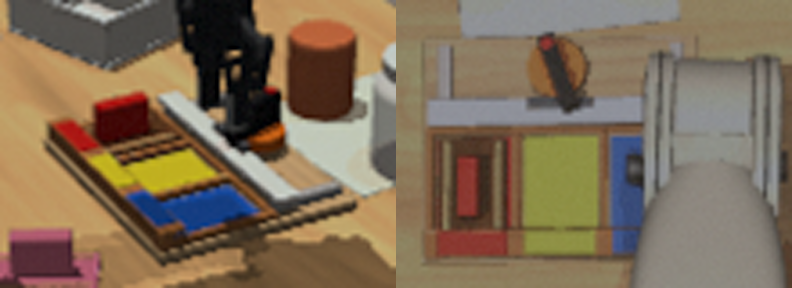

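The red stamp lies flat in its bay with its near end under the lip. Its centre is about (331,205), roughly 2–3 mm towards +y, which is fine. Blue is next.

Emit:
jog_arm --deltas '[[[-17,-40,0,0,0,2,45],[-17,-40,0,0,0,2,45],[-17,-40,0,0,0,0,45],[-17,-40,0,0,0,0,45],[-15,-38,0,0,0,0,45]]]'

```text
clock: 17.35
eef_pos: [0.5916, -0.2136, 0.1373]
tool_rot: [0.021, 1.0, 0.003, 0.002]
ft_force: [-0.4, -0.3, 0.5]
grip_width: 0.0446
```

Emit:
jog_arm --deltas '[[[0,0,0,0,0,0,45],[0,0,0,0,0,0,45]]]'

```text
clock: 17.55
eef_pos: [0.5934, -0.2166, 0.1357]
tool_rot: [0.022, 1.0, 0.003, 0.002]
ft_force: [0.1, -0.0, -0.3]
grip_width: 0.0452
```

```bash
echo '[0.5155,0.115,-0.011]' > rack.json; python3 go.py .6012 -.221 .07 85.6
```

```text
t 17.55 p [ 0.5934 -0.2166  0.1357] psi 87.46 zt [ 0.005  0.006 -1.   ] q [-20.2  31.6  12.5  70.8   0.4 -17.7] w 45.2 F [ 0.1 -0.  -0.3] T [ 0.05  0.02 -0.02]
delta mm [-7.6 -4.4 65.7] deg [0.35 0.26 1.86]
```

Emit:
jog_arm --deltas '[[[-8,-4,25,0.3,0.3,1.8,45],[0,0,25,0,0,0,45],[0,0,12,0,0,0,45],[0,0,0,0,0,0,45]]]'

```text
clock: 17.95
eef_pos: [0.6025, -0.2142, 0.0729]
tool_rot: [0.034, 0.999, 0.001, -0.0]
ft_force: [-0.5, 0.8, -0.8]
grip_width: 0.045
```

```bash
python3 go.py .6012 -.221 .014 85.6
```

```text
t 17.95 p [ 0.6025 -0.2142  0.0729] psi 86.07 zt [-0.     0.001 -1.   ] q [-19.6  35.3   9.1  63.8   0.1 -15.7] w 45.0 F [-0.5  0.8 -0.8] T [ 0.01  0.03 -0.05]
delta mm [ 0.8 -6.9 58.9] deg [ 0.07 -0.01  0.47]
```

Emit:
jog_arm --deltas '[[[1,-7,10,0,0,0.5,45],[0,0,12,0,0,0,45],[0,0,12,0,0,0,45],[0,0,12,0,0,0,45],[0,0,0,0,0,0,45]]]'

```text
clock: 18.45
eef_pos: [0.6022, -0.2201, 0.0262]
tool_rot: [0.038, 0.999, 0.0, 0.002]
ft_force: [-0.6, -0.6, 0.4]
grip_width: 0.0449
```

```bash
python3 go.py .6012 -.221 .014 85.6
```

```text
t 18.45 p [ 0.6022 -0.2201  0.0262] psi 85.68 zt [ 0.003  0.    -1.   ] q [-20.1  37.9   6.1  58.1   0.1 -15.8] w 44.9 F [-0.6 -0.6  0.4] T [ 0.07  0.   -0.02]
delta mm [ 1.  -0.9 12.2] deg [0.02 0.19 0.08]
```

Emit:
jog_arm --deltas '[[[1,-1,6,0,0,0,45],[0,0,6,0,0,0,40],[0,0,0,0,0,0,10],[0,0,0,0,0,0,10],[0,0,0,0,0,0,10]]]'

```text
clock: 18.95
eef_pos: [0.6017, -0.2218, 0.0138]
tool_rot: [0.038, 0.999, -0.0, 0.002]
ft_force: [0.1, -0.1, -1.7]
grip_width: 0.0193
```

Emit:
jog_arm --deltas '[[[0,0,0,0,0,0,10],[0,0,0,0,0,0,10]]]'

```text
clock: 19.15
eef_pos: [0.6017, -0.2217, 0.014]
tool_rot: [0.038, 0.999, -0.0, 0.002]
ft_force: [-0.8, -0.6, -1.9]
grip_width: 0.0195
```

```bash
python3 go.py .6012 -.221 .014 89.4
```

```text
t 19.15 p [ 0.6017 -0.2217  0.014 ] psi 85.64 zt [ 0.005 -0.    -1.   ] q [-20.3  38.6   5.4  56.5   0.1 -15.9] w 19.5 F [-0.8 -0.6 -1.9] T [-0.04 -0.02 -0.01]
delta mm [0.6 0.7 0. ] deg [-0.01  0.28 -3.76]
```

Emit:
jog_arm --deltas '[[[0,0,-30,0,0,0,10],[0,0,-40,0,0,0,10],[0,0,-20,0,0,-3.7,10],[0,0,0,0,0,0,10]]]'

```text
clock: 19.55
eef_pos: [0.5997, -0.2209, 0.1046]
tool_rot: [0.005, 1.0, 0.001, -0.0]
ft_force: [0.0, 0.2, -1.0]
grip_width: 0.0193
```

```bash
python3 rk.py blue -33 42 15 14
```

```text
t 19.55 p [ 0.5997 -0.2209  0.1046] psi 89.45 zt [-0.     0.001 -1.   ] q [-20.3  33.8  11.5  67.7   0.1 -19.7] w 19.3 F [ 0.   0.2 -1. ] T [-0.03  0.02 -0.01]
delta mm [ 75.8 253.1  24.5] deg [  0.09 -15.01   0.07]
target 0.5263 0.0329 80.5
```

Emit:
jog_arm --deltas '[[[12,42,0,0,0,0,10],[12,42,0,0,0,0,10],[12,42,0,0,0,0,10],[12,42,0,0,0,0,10],[12,42,0,0,0,0,10]]]'

```text
clock: 20.05
eef_pos: [0.5413, -0.0101, 0.0993]
tool_rot: [0.014, 1.0, -0.0, -0.0]
ft_force: [1.7, 1.5, -1.0]
grip_width: 0.0194
```

Emit:
jog_arm --deltas '[[[8,30,0,0,0,0,10],[0,5,0,0,-5,0,10],[0,0,0,0,-5,0,10],[0,0,0,0,-5,0,10],[0,0,0,0,0,0,10]]]'

```text
clock: 20.55
eef_pos: [0.5255, 0.0336, 0.0908]
tool_rot: [0.012, 0.992, -0.001, 0.128]
ft_force: [-0.9, -0.7, -1.0]
grip_width: 0.0189
```

```bash
python3 rk.py blue -33 20 15 14
```

```text
t 20.55 p [0.5255 0.0336 0.0908] psi 88.64 zt [ 0.253 -0.005 -0.967] q [  4.5  13.3 -25.3  36.8  -1.4   5.7] w 18.9 F [-0.9 -0.7 -1. ] T [0.01 0.41 0.04]
delta mm [ 7.4 -0.8 31.5] deg [-0.11 -0.33 -0.73]
target 0.5263 0.0329 58.5
```

Emit:
jog_arm --deltas '[[[3,-0.8,10,0,-0.3,-0.7,10],[3,0,10,0,0,0,10],[3,0,10,0,0,0,10],[0,0,0,0,0,0,10]]]'

```text
clock: 20.95
eef_pos: [0.5252, 0.0326, 0.057]
tool_rot: [0.007, 0.992, -0.001, 0.128]
ft_force: [0.1, -0.7, -1.5]
grip_width: 0.0194
```

```bash
python3 rk.py blue -33 1.5 15 14
```

```text
t 20.95 p [0.5252 0.0326 0.057 ] psi 89.14 zt [ 0.254 -0.005 -0.967] q [  4.3  16.1 -27.9  31.4  -1.4   5. ] w 19.4 F [ 0.1 -0.7 -1.5] T [0.02 0.37 0.01]
delta mm [ 3.3  0.3 16.7] deg [-0.11 -0.31 -0.2 ]
target 0.5263 0.0329 40.0
```

Emit:
jog_arm --deltas '[[[1,0,6,0,-0.3,-0.2,10],[1,0,6,0,0,0,10],[1,0,4,0,0,0,10],[0,0,0,0,0,0,10]]]'

```text
clock: 21.35
eef_pos: [0.5284, 0.0323, 0.0392]
tool_rot: [0.006, 0.991, -0.002, 0.131]
ft_force: [-0.1, 0.1, -0.7]
grip_width: 0.0193
```

```bash
python3 rk.py blue -50 1 15 14
```

```text
t 21.35 p [0.5284 0.0323 0.0392] psi 89.27 zt [ 0.259 -0.005 -0.966] q [  4.3  17.8 -29.   28.2  -1.4   4.8] w 19.3 F [-0.1  0.1 -0.7] T [-0.    0.34 -0.03]
delta mm [18.4  0.5 -5.2] deg [-0.12  0.02 -0.07]
target 0.5093 0.0331 39.5
```

Emit:
jog_arm --deltas '[[[6,0,-1.6,0,0,0,10],[6,0,-1.6,0,0,0,10],[4.5,0,-1.2,0,0,0,10],[0,0,0,0,0,0,10]]]'

```text
clock: 21.75
eef_pos: [0.5098, 0.0326, 0.0396]
tool_rot: [0.006, 0.991, -0.002, 0.131]
ft_force: [0.5, -0.6, -1.1]
grip_width: 0.0192
```

```bash
python3 rk.py blue -50 0 15 14
```

```text
t 21.75 p [0.5098 0.0326 0.0396] psi 89.27 zt [ 0.259 -0.005 -0.966] q [  4.5  16.1 -31.6  27.4  -1.5   5. ] w 19.2 F [ 0.5 -0.6 -1.1] T [ 0.    0.31 -0.  ]
delta mm [0.8 0.5 1. ] deg [-0.12  0.03 -0.07]
target 0.5093 0.0331 38.5
```

Emit:
jog_arm --deltas '[[[0.5,0.5,1,0,0,0,10],[-0.4,0,2.3,0,2.5,0,10],[-0.5,0,2.3,0,2.5,0,10],[-0.6,0,2.3,0,2.5,0,10],[0,0,0,0,0,0,10]]]'

```text
clock: 22.25
eef_pos: [0.5141, 0.0335, 0.0337]
tool_rot: [0.006, 0.998, -0.001, 0.066]
ft_force: [-0.3, -0.3, -1.0]
grip_width: 0.0194
```

```bash
python3 rk.py blue -50 0 5 14
```

```text
t 22.25 p [0.5141 0.0335 0.0337] psi 89.3 zt [ 0.132 -0.003 -0.991] q [  4.1  20.8 -23.3  38.3  -0.7   4.8] w 19.4 F [-0.3 -0.3 -1. ] T [ 0.03  0.1  -0.03]
delta mm [ 1.3 -0.5  3.3] deg [-0.07  2.6  -0.06]
target 0.5132 0.033 30.3
```

Emit:
jog_arm --deltas '[[[1,-0.4,3,0,2.6,0,10],[-0.7,0,2.2,0,2.5,0,10],[-0.7,0,2.2,0,2.5,0,10],[0,0,0,0,0,0,10]]]'

```text
clock: 22.65
eef_pos: [0.5148, 0.0331, 0.026]
tool_rot: [0.006, 1.0, -0.001, -0.0]
ft_force: [-0.0, -0.8, -0.4]
grip_width: 0.0191
```

```bash
python3 rk.py blue -50 0 0 14
```

```text
t 22.65 p [0.5148 0.0331 0.026 ] psi 89.31 zt [-0.001 -0.001 -1.   ] q [  3.7  26.1 -15.3  48.7  -0.1   4.4] w 19.1 F [-0.  -0.8 -0.4] T [ 0.01  0.01 -0.05]
delta mm [ 0.2 -0.1 -0. ] deg [-0.07 -0.03 -0.06]
target 0.5146 0.033 26.0
```

Emit:
jog_arm --deltas '[[[0,0,0.5,0,0,0,40],[0,0,0,0,0,0,40],[0,0,0,0,0,0,40],[0,0,-25,0,0,0,42],[0,0,-45,0,0,0,45]]]'

```text
clock: 23.15
eef_pos: [0.5077, 0.0329, 0.0913]
tool_rot: [0.006, 1.0, -0.001, -0.005]
ft_force: [0.9, 0.0, 0.3]
grip_width: 0.0451
```

Emit:
jog_arm --deltas '[[[-5,-40,-20,0,0,2,45],[-5,-42,-10,0,0,2,45],[-5,-42,0,0,0,2,45],[-5,-42,0,0,0,1,45],[-5,-42,0,0,0,0,45]]]'

```text
clock: 23.65
eef_pos: [0.5221, -0.1769, 0.1323]
tool_rot: [0.062, 0.998, -0.001, 0.005]
ft_force: [1.2, 0.4, -1.1]
grip_width: 0.045
```

```bash
python3 go.py .549 -.395 .1 82.6; python3 st.py yellow
python3 - <<'E'
from h import *
im=camera("side");t=camera("top")
a=cv2.resize(im[165:245,215:325,::-1],(396,288),interpolation=cv2.INTER_CUBIC);b=cv2.resize(t[170:250,200:310,::-1],(396,288),interpolation=cv2.INTER_CUBIC)
cv2.imwrite("pics/r2.png",np.hstack([a,b]))
E
```

```text
t 23.65 p [ 0.5221 -0.1769  0.1323] psi 82.83 zt [ 0.01  -0.003 -1.   ] q [-18.7  22.6  -2.6  64.3  -0.  -11.5] w 45.0 F [ 1.2  0.4 -1.1] T [-0.01 -0.04  0.04]
delta mm [ -53.6 -213.    33.3] deg [-0.13  0.57  0.23]
yellow top 0.74 [241. 191.] 256 0
yellow top 0.69 [406. 213.] 531 0
yellow top 0.59 [428. 252.] 533 0
yellow top 0.49 [309. 168.] 127 0
yellow side 0.98 [358. 300.] 737 0.68
yellow side 0.87 [333. 329.] 844 0.0
yellow side 0.55 [238. 167.] 1097 0
yellow top (array([ 0.53632334, -0.43235514, -0.17331089]), np.float64(0.09668771463387615))
yellow side (array([ 0.53583505, -0.43145849, -0.14557201]), np.float64(0.08495490462127864))
```

View pics/r2.png

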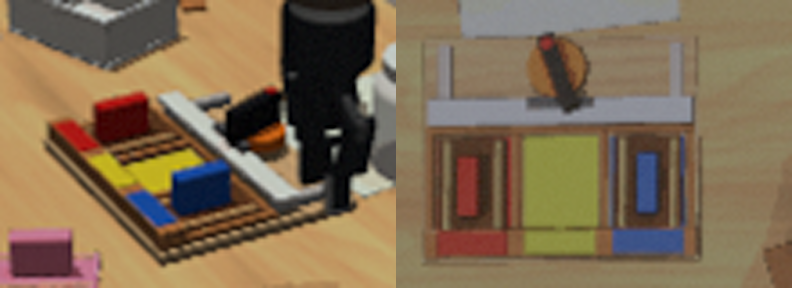

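Red and blue both lie flat in their bays. The yellow stamp was knocked and is now at about (0.536, −0.432) with yaw −0.16, so I'm heading there.

Emit:
jog_arm --deltas '[[[-8,-44,0,0,0.3,1,45],[-8,-44,0,0,0.3,1,45],[-8,-44,0,0,0,0,45],[-8,-44,0,0,0,0,45],[-8,-44,0,0,0,0,45]]]'

```text
clock: 24.5
eef_pos: [0.5349, -0.3884, 0.1316]
tool_rot: [0.067, 0.998, 0.001, -0.002]
ft_force: [0.6, -0.9, 0.1]
grip_width: 0.045
```

Emit:
jog_arm --deltas '[[[-4,-20,0,0,0,0,45],[0,0,0,0,0,0,45],[0,0,0,0,0,0,45]]]'

```text
clock: 24.8
eef_pos: [0.5373, -0.4108, 0.1299]
tool_rot: [0.067, 0.998, 0.001, -0.003]
ft_force: [0.4, 0.4, -0.1]
grip_width: 0.045
```

```bash
sed -i 's/yellow=(.5495,-.395,-.124)/yellow=(.536,-.432,-.16)/' st.py; python3 go.py .536 -.432 .07 80.9; python3 st.py yellow
```

```text
t 24.8 p [ 0.5373 -0.4108  0.1299] psi 82.32 zt [-0.005  0.003 -1.   ] q [-37.4  37.4  21.8  74.7  -0.1 -29.7] w 45.0 F [ 0.4  0.4 -0.1] T [-0.01  0.02 -0.02]
delta mm [ -1.9 -21.3  59.8] deg [ 0.1  -0.32  1.42]
yellow top 0.45 [438. 259.] 183 0
yellow top 0.39 [396. 217.] 62 0
yellow side 0.7 [355. 300.] 742 0.69
yellow side 0.56 [333. 335.] 849 0.0
yellow side (array([ 0.53465767, -0.43180553, -0.14235001]), np.float64(0.0776068918133291))
```

Emit:
jog_arm --deltas '[[[-1,-21,15,0,0,1.2,45],[0,0,20,0,0,0,45],[0,0,20,0,0,0,45],[0,0,0,0,0,0,45]]]'

```text
clock: 25.45
eef_pos: [0.5377, -0.4285, 0.0775]
tool_rot: [0.075, 0.997, -0.0, -0.001]
ft_force: [-0.3, -0.1, -0.4]
grip_width: 0.0448
```

```bash
python3 go.py .536 -.432 .014 81.2
```

```text
t 25.45 p [ 0.5377 -0.4285  0.0775] psi 81.45 zt [-0.001 -0.001 -1.   ] q [-38.5  40.4  19.3  68.9  -0.1 -30. ] w 44.8 F [-0.3 -0.1 -0.4] T [-0.03  0.05 -0.04]
delta mm [ 1.1 -3.6 63.5] deg [-0.06 -0.06  0.25]
```

Emit:
jog_arm --deltas '[[[1,-3.6,12,0,0,0.2,45],[0,0,14,0,0,0,45],[0,0,14,0,0,0,45],[0,0,12,0,0,0,45],[0,0,0,0,0,0,45]]]'

```text
clock: 25.95
eef_pos: [0.5376, -0.4314, 0.0243]
tool_rot: [0.075, 0.997, -0.001, 0.001]
ft_force: [-0.0, 0.0, -0.6]
grip_width: 0.0451
```

```bash
python3 go.py .536 -.432 .014 81.2
```

```text
t 25.95 p [ 0.5376 -0.4314  0.0243] psi 81.37 zt [ 0.002 -0.003 -1.   ] q [-38.7  43.   15.8  62.6  -0.1 -30.1] w 45.1 F [-0.   0.  -0.6] T [ 0.03  0.02 -0.01]
delta mm [ 1.5 -0.8 10.3] deg [-0.14  0.11  0.17]
```

Emit:
jog_arm --deltas '[[[1.5,-1,6,0,0,0,45],[0,0,4,0,0,0,40],[0,0,0,0,0,0,10],[0,0,0,0,0,0,10],[0,0,0,0,0,0,10]]]'

```text
clock: 26.45
eef_pos: [0.5364, -0.4329, 0.0143]
tool_rot: [0.075, 0.997, -0.002, 0.002]
ft_force: [0.2, 0.1, -1.2]
grip_width: 0.019
```

Emit:
jog_arm --deltas '[[[0,0,0,0,0,0,10],[0,0,0,0,0,0,10]]]'

```text
clock: 26.65
eef_pos: [0.5365, -0.4329, 0.0145]
tool_rot: [0.075, 0.997, -0.002, 0.002]
ft_force: [-0.0, 0.4, -2.0]
grip_width: 0.0193
```

```bash
python3 go.py .536 -.432 .10 89.4
```

```text
t 26.65 p [ 0.5365 -0.4329  0.0145] psi 81.36 zt [ 0.003 -0.004 -1.   ] q [-38.9  43.5  15.1  61.3  -0.1 -30.2] w 19.3 F [-0.   0.4 -2. ] T [ 0.02  0.02 -0.06]
delta mm [  0.3   0.6 -85.5] deg [-0.21  0.19 -8.04]
```

Emit:
jog_arm --deltas '[[[0,0,-30,0,0,0,10],[0,0,-40,0,0,0,10],[0,0,-30,0,0,-4,10],[0,0,0,0,0,-4,10],[0,0,0,0,0,0,10]]]'

```text
clock: 27.15
eef_pos: [0.535, -0.4315, 0.1162]
tool_rot: [0.003, 1.0, -0.0, -0.0]
ft_force: [0.5, 0.1, -1.0]
grip_width: 0.0195
```

```bash
python3 rk.py yellow -33 60 0 14.5
```

```text
t 27.15 p [ 0.535  -0.4315  0.1162] psi 89.63 zt [-0.001 -0.001 -1.   ] q [-38.9  38.9  22.4  73.5  -0.1 -38.5] w 19.5 F [ 0.5  0.1 -1. ] T [0.03 0.03 0.03]
delta mm [  6.1 546.3  29.2] deg [-0.05 -0.04  0.26]
target 0.5325 0.1148 86.5
```

Emit:
jog_arm --deltas '[[[0,42,0,0,0,0,10],[0,42,0,0,0,0,10],[0,42,0,0,0,0,10],[0,42,0,0,0,0,10],[0,42,0,0,0,0,10]]]'

```text
clock: 27.65
eef_pos: [0.5358, -0.2215, 0.1122]
tool_rot: [0.013, 1.0, -0.001, -0.001]
ft_force: [0.5, 0.4, -1.7]
grip_width: 0.0192
```

Emit:
jog_arm --deltas '[[[0,42,0,0,0,0,10],[0,42,0,0,0,0,10],[0,42,0,0,0,0,10],[0,42,0,0,0,0,10],[0,42,0,0,0,0,10]]]'

```text
clock: 28.15
eef_pos: [0.5384, -0.0028, 0.1088]
tool_rot: [0.018, 1.0, -0.001, -0.003]
ft_force: [0.8, -1.0, -1.1]
grip_width: 0.0193
```

```bash
python3 rk.py yellow -33 60 0 14.5
```

```text
t 28.15 p [ 0.5384 -0.0028  0.1088] psi 87.93 zt [-0.006 -0.001 -1.   ] q [-0.3 23.1 -5.5 61.7 -0.1  1.8] w 19.3 F [ 0.8 -1.  -1.1] T [ 0.   -0.1  -0.02]
delta mm [ 10.1 117.3  22.1] deg [-0.09 -0.35 -1.44]
target 0.5325 0.1148 86.5
```

Emit:
jog_arm --deltas '[[[5,42,0,0,0,-0.7,10],[5,42,0,0,0,-0.7,10],[0,25,0,0,-5,0,10],[0,2,0,0,-5,0,10],[0,0,0,0,-5,0,10]]]'

```text
clock: 28.65
eef_pos: [0.5316, 0.12, 0.1059]
tool_rot: [0.005, 0.991, 0.0, 0.13]
ft_force: [-0.1, 0.8, -2.6]
grip_width: 0.0189
```

Emit:
jog_arm --deltas '[[[0,0,0,0,0,0,10]]]'

```text
clock: 28.75
eef_pos: [0.5265, 0.1199, 0.1035]
tool_rot: [0.004, 0.992, -0.0, 0.128]
ft_force: [-1.0, -0.3, -1.3]
grip_width: 0.0194
```

```bash
python3 rk.py yellow -33 20 15 14.5
```

```text
t 28.75 p [0.5265 0.1199 0.1035] psi 89.49 zt [ 0.253 -0.002 -0.967] q [ 15.   14.  -22.   39.8  -3.9  15. ] w 19.4 F [-1.  -0.3 -1.3] T [-0.01  0.36  0.  ]
delta mm [10.7 -5.  43.2] deg [ 0.04 -0.34  0.11]
target 0.527 0.1149 58.9
```

Emit:
jog_arm --deltas '[[[3,-5,10,0,-0.3,0,10],[3,0,11,0,0,0,10],[3,0,11,0,0,0,10],[3,0,9,0,0,0,10],[0,0,0,0,0,0,10]]]'

```text
clock: 29.25
eef_pos: [0.5273, 0.1148, 0.0585]
tool_rot: [0.007, 0.992, -0.0, 0.128]
ft_force: [-0.4, 0.2, -1.7]
grip_width: 0.0192
```

```bash
python3 rk.py yellow -33 1.5 15 14.5
```

```text
t 29.25 p [0.5273 0.1148 0.0585] psi 89.24 zt [ 0.254 -0.002 -0.967] q [ 14.4  17.4 -25.6  32.7  -3.7  14.7] w 19.2 F [-0.4  0.2 -1.7] T [-0.04  0.34 -0.02]
delta mm [ 4.8  0.1 17.4] deg [ 0.05 -0.26 -0.14]
target 0.527 0.1149 40.4
```

Emit:
jog_arm --deltas '[[[1.5,0,6,0,-0.3,0,10],[1.5,0,6,0,0,0,10],[1.5,0,5,0,0,0,10],[0,0,0,0,0,0,10]]]'

```text
clock: 29.65
eef_pos: [0.5284, 0.1148, 0.0393]
tool_rot: [0.007, 0.991, -0.0, 0.131]
ft_force: [0.1, -0.9, -1.5]
grip_width: 0.0191
```

```bash
python3 rk.py yellow -50 1 15 14.5
```

```text
t 29.65 p [0.5284 0.1148 0.0393] psi 89.2 zt [ 0.26  -0.002 -0.966] q [ 14.4  19.1 -27.   29.3  -3.8  14.7] w 19.1 F [ 0.1 -0.9 -1.5] T [-0.03  0.34  0.02]
delta mm [17.5 -0.  -5.4] deg [ 0.05  0.05 -0.19]
target 0.51 0.1151 39.9
```

Emit:
jog_arm --deltas '[[[6,0,-1.8,0,0,0,10],[6,0,-1.6,0,0,0,10],[4,0,-1.2,0,0,0,10],[0,0,0,0,0,0,10]]]'

```text
clock: 30.05
eef_pos: [0.5106, 0.1153, 0.0403]
tool_rot: [0.007, 0.991, 0.0, 0.132]
ft_force: [1.0, -0.7, -0.1]
grip_width: 0.019
```

```bash
python3 rk.py yellow -50 0 15 14.5
```

```text
t 30.05 p [0.5106 0.1153 0.0403] psi 89.21 zt [ 0.261 -0.002 -0.965] q [ 15.   17.4 -29.4  28.6  -4.   15.3] w 19.0 F [ 1.  -0.7 -0.1] T [-0.05  0.31 -0.01]
delta mm [ 0.9 -0.2  1.2] deg [ 0.07  0.12 -0.19]
target 0.51 0.1151 38.9
```

Emit:
jog_arm --deltas '[[[0.5,0,1.3,0,0,0,10],[-0.4,0,2.3,0,2.5,0,10],[-0.4,0,2.3,0,2.5,0,10],[-0.4,0,2.3,0,2.5,0,10],[0,0,0,0,0,0,10]]]'

```text
clock: 30.55
eef_pos: [0.5152, 0.116, 0.0343]
tool_rot: [0.007, 0.998, 0.001, 0.067]
ft_force: [0.4, -0.8, -0.1]
grip_width: 0.0192
```

```bash
python3 rk.py yellow -50 0 5 14.5
```

```text
t 30.55 p [0.5152 0.116  0.0343] psi 89.25 zt [ 0.135  0.002 -0.991] q [ 13.7  22.  -21.3  39.2  -1.7  14.3] w 19.2 F [ 0.4 -0.8 -0.1] T [0.04 0.14 0.01]
delta mm [ 1.6 -1.   3.3] deg [ 0.18  2.73 -0.14]
target 0.514 0.115 30.8
```

Emit:
jog_arm --deltas '[[[1.2,-1,3,0,2.7,0,10],[-0.7,0,2.2,0,2.5,0,10],[-0.7,0,2.2,0,2.5,0,10],[0,0,0,0,0,0,10]]]'

```text
clock: 30.95
eef_pos: [0.5155, 0.1149, 0.0263]
tool_rot: [0.007, 1.0, 0.002, -0.0]
ft_force: [-0.4, -0.5, -1.4]
grip_width: 0.0195
```

```bash
python3 rk.py yellow -50 0 0 14.5
```

```text
t 30.95 p [0.5155 0.1149 0.0263] psi 89.25 zt [-0.001  0.003 -1.   ] q [ 12.5  27.2 -13.3  49.5   0.2  13.2] w 19.5 F [-0.4 -0.5 -1.4] T [-0.   -0.01 -0.01]
delta mm [-0.   0.1 -0.2] deg [ 0.18 -0.03 -0.12]
target 0.5155 0.115 26.5
```

Emit:
jog_arm --deltas '[[[0,0,0,0,0,0,40],[0,0,0,0,0,0,40],[0,0,-20,0,0,0,42],[0,0,-40,0,0,0,45],[0,0,-45,0,0,0,45]]]'

```text
clock: 31.45
eef_pos: [0.5079, 0.1134, 0.1274]
tool_rot: [0.006, 1.0, -0.0, -0.006]
ft_force: [0.9, -0.6, 0.2]
grip_width: 0.0448
```

Emit:
jog_arm --deltas '[[[0,-45,-20,0,0,0,60],[0,-45,0,0,0,0,60],[0,-45,0,0,0,0,60],[0,-45,0,0,0,0,60],[0,-45,0,0,0,0,60]]]'

```text
clock: 31.95
eef_pos: [0.5115, -0.1111, 0.1589]
tool_rot: [-0.002, 1.0, 0.0, 0.007]
ft_force: [0.8, -1.2, -0.2]
grip_width: 0.0601
```

```bash
cat > chk.py <<'E'
from look import *
import sys
im=camera("side");t=camera("top")
a=cv2.resize(im[165:245,215:325,::-1],(396,288),interpolation=cv2.INTER_CUBIC);b=cv2.resize(t[170:250,200:310,::-1],(396,288),interpolation=cv2.INTER_CUBIC)
cv2.imwrite(f"pics/{sys.argv[1]}.png",np.hstack([a,b]))
# rib-top centroid in the top picture, against the colour of each bay
hsv=cv2.cvtColor(cv2.resize(t,None,fx=4,fy=4,interpolation=cv2.INTER_CUBIC),cv2.COLOR_RGB2HSV).astype(int)
for s,h,x,y in(("red",0,.516,.197),("yellow",28,.515,.115),("blue",112,.5145,.033)):
    q=proj("top",np.array([x,y,.06]))[0]*4
    m=np.zeros(hsv.shape[:2],bool);u,v=q.astype(int);m[v-48:v+48,u-24:u+24]=1
    m&=(np.abs((hsv[...,0]-h+90)%180-90)<12)&(hsv[...,1]>110)
    n,l,st,ce=cv2.connectedComponentsWithStats(m.astype(np.uint8));i=1+np.argmax(st[1:,4])
    p=np.array(np.where(l==i)[::-1]).T.astype(np.float32)
    (c0,sz,an)=cv2.minAreaRect(p)
    print(s,ray("top",(np.array(c0)+.5)/4-.5,.06).round(4),np.array(sz)/4*3.25,an)
E
python3 chk.py f1; python3 go.py .619 .115 .12 110
```

```text
red [0.5189 0.1973 0.06  ] [30.11184001 77.56802464] 4.037710666656494
yellow [0.5141 0.1146 0.06  ] [58.5    23.5625] 90.0
blue [0.5161 0.0341 0.06  ] [52.8125 17.0625] 90.0
t 32.05 p [ 0.5115 -0.1146  0.1588] psi 89.76 zt [ 0.015 -0.001 -1.   ] q [-12.7  18.3  -4.7  66.2   0.1 -12.4] w 60.0 F [ 0.3  0.8 -0.2] T [0.05 0.06 0.  ]
delta mm [-105.9  230.1   40. ] deg [ -0.22   0.82 -20.24]
```

View pics/f1.png

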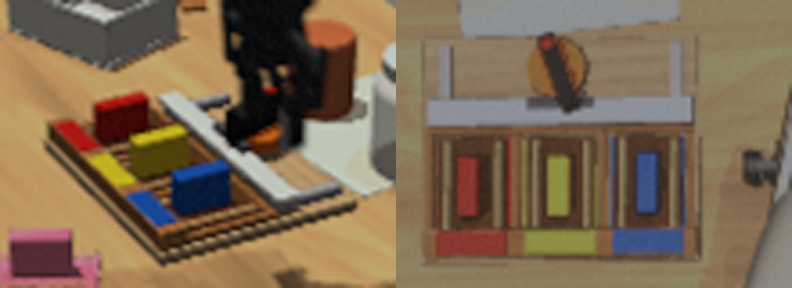

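All three stamps lie flat in their own bays with near ends under the lip, and the bar is back. The cam dot at about (352,181) gives a cam angle of ≈0.37 rad. Next I grasp the cam bar with ψ≈111°.

Emit:
jog_arm --deltas '[[[-22,43,0,0,0.4,0,60],[-22,43,0,0,0.4,0,60],[-22,43,0,0,0,0,60],[-22,43,0,0,0,0,60],[-20,40,0,0,0,0,60]]]'

```text
clock: 32.55
eef_pos: [0.6214, 0.0968, 0.1606]
tool_rot: [0.011, 1.0, -0.001, 0.002]
ft_force: [1.3, -0.6, 0.7]
grip_width: 0.0598
```

Emit:
jog_arm --deltas '[[[0,0,0,0,0,-7.3,60],[0,0,0,0,0,-7.3,60],[0,0,0,0,0,-7,60],[0,0,0,0,0,0,60]]]'

```text
clock: 32.95
eef_pos: [0.621, 0.1098, 0.1592]
tool_rot: [-0.191, 0.982, -0.001, 0.003]
ft_force: [-0.1, -0.5, 0.5]
grip_width: 0.06
```

```bash
python3 go.py .6195 .115 .10 111.5
```

```text
t 32.95 p [0.621  0.1098 0.1592] psi 112.03 zt [ 0.006 -0.    -1.   ] q [ 10.1  30.5  14.2  73.4  -0.1 -12. ] w 60.0 F [-0.1 -0.5  0.5] T [ 0.02  0.   -0.07]
delta mm [-0.2  5.5 59.1] deg [-0.13  0.31  0.53]
```

Emit:
jog_arm --deltas '[[[0,5.5,20,0,0.3,0.5,60],[0,0,30,0,0,0,60],[0,0,30,0,0,0,50],[0,0,20,0,0,0,45],[0,0,0,0,0,0,40]]]'

```text
clock: 33.45
eef_pos: [0.6185, 0.1182, 0.0591]
tool_rot: [-0.181, 0.984, -0.001, 0.004]
ft_force: [-0.8, -0.9, -0.4]
grip_width: 0.0399
```

```bash
python3 go.py .6195 .115 .05 111.5
```

```text
t 33.45 p [0.6185 0.1182 0.0591] psi 110.84 zt [ 0.007 -0.    -1.   ] q [ 10.9  34.6   5.7  60.6  -0.1 -10. ] w 39.9 F [-0.8 -0.9 -0.4] T [0.   0.08 0.01]
delta mm [ 0.2 -3.4  9.1] deg [-0.17  0.39 -0.66]
```

Emit:
jog_arm --deltas '[[[0,-3.4,8,0,0.4,0,40],[0,0,0,0,0,0,20],[0,0,0,0,0,0,5],[0,0,0,0,0,0,5],[0,0,0,0,0,0,5]]]'

```text
clock: 33.95
eef_pos: [0.621, 0.1147, 0.0535]
tool_rot: [-0.179, 0.984, -0.002, 0.002]
ft_force: [1.4, -0.5, -4.9]
grip_width: 0.0151
```

```bash
python3 go.py .6195 .115 .05 111.5
```

```text
t 33.95 p [0.621  0.1147 0.0535] psi 110.6 zt [ 0.004 -0.003 -1.   ] q [ 10.6  35.3   5.9  60.4  -0.2 -10. ] w 15.1 F [ 1.4 -0.5 -4.9] T [ 0.13 -0.07  0.08]
delta mm [1.3 0.8 3.4] deg [-0.25  0.16 -0.9 ]
```

Emit:
jog_arm --deltas '[[[0,0,0,0,0,-8.4,5],[0,0,0,0,0,-8.4,5],[0,0,0,0,0,-8.4,5],[0,0,0,0,0,-8.4,5],[0,0,0,0,0,-8.4,5]]]'

```text
clock: 34.45
eef_pos: [0.6213, 0.1143, 0.0534]
tool_rot: [-0.527, 0.85, -0.002, 0.001]
ft_force: [0.6, -0.6, -3.7]
grip_width: 0.015
```

Emit:
jog_arm --deltas '[[[0,0,0,0,0,-8.4,5],[0,0,0,0,0,-8.4,5],[0,0,0,0,0,-8.4,5],[0,0,0,0,0,-8.4,5],[0,0,0,0,0,-8.4,5]]]'

```text
clock: 34.95
eef_pos: [0.6218, 0.1142, 0.0534]
tool_rot: [0.802, -0.597, 0.002, -0.001]
ft_force: [0.6, -0.4, -4.0]
grip_width: 0.0148
```

```bash
python3 go.py .6195 .115 .05 -49
```

```text
t 34.95 p [0.6218 0.1142 0.0534] psi -163.36 zt [ 0.005 -0.002 -1.   ] q [ 10.5  35.3   6.   60.4  -0.1 -96.2] w 14.8 F [ 0.6 -0.4 -4. ] T [ 0.06 -0.   -0.14]
delta mm [-1.4  2.   3.4] deg [ 2.0000e-02 -3.4000e-01 -1.1436e+02]
```

Emit:
jog_arm --deltas '[[[0,0,0,0,0,-8.4,5],[0,0,0,0,0,-8.4,5],[0,0,0,0,0,-8.4,5],[0,0,0,0,0,-8.4,5],[0,0,0,0,0,-8.4,5]]]'

```text
clock: 35.45
eef_pos: [0.6222, 0.1145, 0.0534]
tool_rot: [0.965, -0.262, 0.003, -0.0]
ft_force: [1.5, -0.1, -4.7]
grip_width: 0.0144
```

Emit:
jog_arm --deltas '[[[0,0,0,0,0,-8,5],[0,0,0,0,0,-8,5],[0,0,0,0,0,-8,5],[0,0,0,0,0,-5,5],[0,0,0,0,0,0,5]]]'

```text
clock: 35.95
eef_pos: [0.6223, 0.1148, 0.0534]
tool_rot: [1.0, -0.002, 0.003, 0.0]
ft_force: [1.4, -0.5, -3.4]
grip_width: 0.0148
```

```bash
python3 go.py .6195 .115 .05 -90.6
```

```text
t 35.95 p [0.6223 0.1148 0.0534] psi -90.22 zt [ 0.005 -0.    -1.   ] q [ 1.050e+01  3.540e+01  6.100e+00  6.040e+01 -1.000e-01 -1.693e+02] w 14.8 F [ 1.4 -0.5 -3.4] T [-0.13  0.06  0.14]
delta mm [-2.9 -0.2  3.4] deg [ 0.   -0.29  0.38]
```

Turned. Now I release, retreat and check.

Emit:
jog_arm --deltas '[[[0,0,0,0,0,0,40],[0,0,0,0,0,0,50],[0,0,-20,0,0,0,60],[0,0,-40,0,0,0,60],[0,0,-40,0,0,0,60]]]'

```text
clock: 36.45
eef_pos: [0.6185, 0.1147, 0.1516]
tool_rot: [1.0, -0.005, -0.002, 0.001]
ft_force: [1.5, -0.2, 0.5]
grip_width: 0.06
```

Emit:
jog_arm --deltas '[[[0,45,-10,0,0,0,60],[0,45,0,0,0,0,60],[0,45,0,0,0,0,60],[0,45,0,0,0,0,60],[0,45,0,0,0,0,60]]]'

```text
clock: 36.95
eef_pos: [0.6241, -0.0656, 0.1778]
tool_rot: [0.999, -0.045, 0.01, 0.017]
ft_force: [-0.3, 0.2, 0.6]
grip_width: 0.0601
```

Emit:
jog_arm --deltas '[[[0,45,0,0,0,0,60],[0,0,0,0,0,0,60],[0,0,0,0,0,0,60]]]'

```text
clock: 37.25
eef_pos: [0.6231, -0.0963, 0.1826]
tool_rot: [0.997, -0.067, 0.012, 0.025]
ft_force: [0.6, 0.0, 0.5]
grip_width: 0.0598
```

```bash
python3 chk.py f2; python3 go.py .62 -.15 .16 -90.6
```

```text
red [0.5146 0.1955 0.06  ] [70.6875 30.875 ] 90.0
yellow [0.5141 0.115  0.06  ] [58.5   24.375] 90.0
blue [0.5161 0.0341 0.06  ] [52.8125 17.0625] 90.0
t 37.35 p [ 0.6231 -0.0956  0.1824] psi -97.65 zt [ 0.02  -0.053 -0.998] q [  -7.4   28.8   14.9   74.6   -2.8 -179.8] w 60.1 F [-0.2  0.6 -0. ] T [ 0.14  0.04 -0.02]
delta mm [ 3.5 53.2 25.2] deg [ 2.92 -1.37 -7.01]
```

View pics/f2.png

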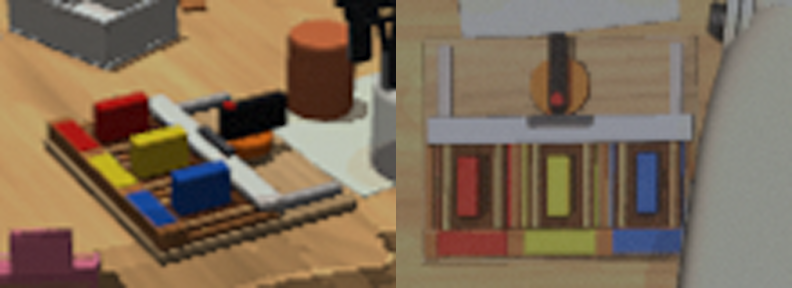

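```bash
python3 -c "
from workcell import job_done,get_obs
print(job_done(),get_obs()['clock'])"
```

```text
the job is handed in; nothing more can be done
the job is handed in; nothing more can be done
```

The red, blue and yellow stamps are in their own bays and the cam is locked on the bar. I handed the job in at about 37 s of the 210 s allowed; it gives no verdict.

- **What I did:** I turned the cam back to about 0.37 rad, which drew the bar right back. Then I loaded red, blue and yellow in turn, each tucked under the lip at about 15° and lowered flat. Last, I turned the cam to about 3.14 rad.
- **Knocked stamp:** The yellow stamp had been moved about 4 cm before I reached it, so I located it again before picking it up.
- **Last checks:** The final pictures show all three stamps flat and tucked. The red dot points straight at the bar, which lies over the stamps' far edges. The arm was clear, with wrist forces under 1 N.
- **Stamp positions:** In the top picture, yellow and blue came out within about 2 mm of their bay centres.
- **Weak check:** The colour-blob reading for red was unreliable because it merged with the coloured bay floor. By eye, red sits about 2–3 mm off to the side, inside the 8 mm limit.
- **Joint limit:** On the retreat the last joint ended at −179.8°, just inside its range limit.

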